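# Nip up a gear unit's filler plug with an adjustable wrench

### The job

The hexagonal filler plug in the cover of the gear unit is only finger-tight: tighten it by one flat (a sixth of a turn clockwise, seen from above) with the adjustable wrench. Lay the wrench's open mouth round the plug, flat on the sealing washer, and let go; roll its worm until the jaw is snug on the flats, and only then take the handle and turn. Leave the wrench sitting snugly on the plug for the next pull, and do not knock over or push away the things standing about.

Things in the scene. Friction and masses are not known exactly. Their poses are not given: they have to be found in the camera images.
- wrench: Steel adjustable wrench with a black rubber grip, 200 mm long, 0.39 kg, lying flat on the bench, always this face up. Origin: middle of its mouth when closed to 30 mm, half-way through the 12 mm thick head. Axes: x points out of the mouth, along the jaw faces; y towards the moving jaw; z up. The centre line of the handle starts at the origin and points 157.5 degrees from +x towards +y.
- wrench_mouth (a point): The wrench's origin, with its axes. Fixed jaw face at y = -15 mm, moving jaw face at y = +15 mm + the reading of wrench_jaw; bottom of the mouth at x = -20 mm, jaw tips at x = +16 mm; head spans y = -33 to about +36 mm. Along the handle from here: head to 58 mm, steel neck 22 mm wide, 11 thick to 68 mm, then the grip, 26 mm wide, 20 thick (4 mm lower than the head's underside), to 186 mm.
- wrench_middle (a point): Point on the handle's centre line 72 mm from the mouth point, at the inner end of the grip, near the centre of mass: the best place to carry the wrench. Same axes as wrench_mouth. Here the grip stands clear; its outer end lies between carton and tape measure.
- wrench_handle (a point): Point on the handle's centre line 125 mm from the mouth point, mid-thickness of the grip; same axes as wrench_mouth. When the wrench sits on the plug the grip beyond 80 mm overhangs the cover's edge, free on all sides.
- wrench_worm_centre (a point): Centre of the knurled worm in the head's window, at x = -34, y = +10.8 mm in the axes of wrench_mouth: a roller 18 mm in diameter and 18 mm long that turns about the wrench's y axis. Its top, 9 mm above this point, stands 3 mm above the head's face. About 4 N along its top rolls it: press on it with some 8 to 15 N.
- wrench_worm (a joint): Turn of the worm (rad). Dragging the top of the worm towards the jaws (+x of the wrench) makes the reading grow and closes the jaw, 1.27 mm per rad (9 mm of drag per rad); dragging it towards the handle opens it. The jaw does not creep back by itself. Once the jaw bears on the plug, fingertips just skid on the worm, which does no harm.
- wrench_jaw (a joint): Position of the moving jaw (m): the mouth is 30 mm + this reading wide; 0 is snug on the plug. At the start it is 4 to 7 mm too wide.
- plug_centre (a point): Centre of the steel hexagon of the filler plug: 30 mm across flats, 12 mm high, on a copper washer 4 mm thick and 43 mm across, in the middle of the cover. x is square to one flat (so is every 60 degrees), z up. The cover's face is 10 mm below this point. A wrench laid with its head on the washer has its mouth point level with this point, its grip resting on the rim of the cover.
- plug (a joint): Turn of the plug (rad), clockwise from above positive, 0 at the start. It turns stiffly (0.3 N m) and stays where it is left.
- gear_unit: Grey gear unit fixed to the bench: foot 166 x 166 mm, flat round aluminium cover 160 mm across, 70 mm above the bench. Origin at bench height under the plug; z up. A breather 23 mm across and 29 mm high stands on the cover 58 mm from the plug along +x. Shaft ends below the cover reach out to 117 mm along +y and 81 mm along +x.
- pipe_bracket (a point): Not handled, an obstacle overhead: front tip of a bracket, 26 mm wide, that reaches forward over the bench, between wrench and gear unit, from the fixed blue pipe that runs along the whole back (pipe: x = 0.61 to 0.66, z = 0.35 to 0.40 m). Keep wrist and gripper in front of it when crossing from left to right.
- aerosol: Aerosol can standing on the bench in front of the gear unit, to its left or to its right: 61 mm across, 224 mm tall, taller than the turning handle. Origin at its foot.
- tin: Small tin, 49 mm across and 54 mm tall, on the other side; lower than the turning handle. Origin at its foot.
- carton: Carton 68 x 84 x 118 mm standing close beside the end of the wrench's grip. Origin at the centre of its foot.
- tape_measure: Tape measure 36 x 76 x 58 mm standing close to the other side of the grip's end. Origin at the centre of its foot.

How it is judged:
By the outcome, as a careful person would: the job done as asked, in the order asked, and still so for the second after the job is handed in, with the robot touching nothing.
It also fails if it takes over 69 s, if anything falls off the work surface, if the arm or the gripper's body presses on something with over 40 N, if the wrist force passes 120 N, or if a joint passes its speed limit or range.

### The arm

A 6-joint arm with a two-finger parallel gripper is mounted at the origin on the work surface; the furniture and walls round the work are solid. World frame = base frame: x ahead of the robot, y to its left, z up, the work surface at z = 0. Lengths are in mm, angles in rad, forces in N, time in s.
With the tool pointing down it reaches from about 400 to 925 mm from the base axis. Payload 12.5 kg.
Tool frame: the origin (TCP) lies midway between the tips of the shut fingers; the grasp point (between the pads) lies 19 mm behind it; z points along the fingers, y is the line along which they close (so a half turn about z gives the same grasp; the last joint's range is limited). The gripper opens to 95 mm and grips with 3 to 60 N. Pads are 20 mm wide; open, the fingers measure 119 mm over their backs; the gripper's body (75 mm by 180 mm) begins 59 mm behind the grasp point.
Start: joints at [-1.206, 0.491, 1.559, -0, 1.092, -0.106], TCP at [283.525, -557.013, 191.961] pointing down, gripper open.
Joint ranges: [-3.1, 3.1], [-0.84, 2.19], [0.05, 2.79], [-1.13, 4.28], [0.06, 2.93], [-2.69, 2.69]. Speed limits (rad/s): [2.22, 2.22, 2.79, 3.14, 3.14, 3.14].

### API

Orientations are given as [roll, pitch, yaw] about the fixed x, y, z axes, in that order (R = Rz(yaw) Ry(pitch) Rx(roll)).
In Python, from cell import state, viewer, env, models gives the robot as it stands. The module is installed in compiled form; this text tells all that it offers.
- The arm moves only by the tool arm_command, never from a script. Its argument "rows" is a list of rows, each a list of 2 entries, a list of its own where there are three numbers: the shift along the tool's x, y, z normalised to -1 to 1, where 1 is 0.25 m, then the turn about the tool's z normalised to -1 to 1, where 1 is pi rad. A call has exactly 5 rows; each row shifts and turns the commanded pose from where the row before left it, along the tool's axes as they then stand; what a row does not reach is not made up. A row lasts 1/10 s, in which the tool goes at most 50 mm and 8.59 degrees, less where a joint would pass 70% of its speed; a pose out of reach is approached as far as the arm can. A call with a number of a shift or a turn outside -1 to 1 is refused whole. A call with a gripper value outside its range is refused whole. "claw" is the opening, from 0 (shut) to 1 (fully open), set as the call begins (left out, the last holds). The fingers move at their own pace and stop on an object; the grip force is fixed at half the most. Time passes only in rows, so rows that do not move let the fingers close, or fill a call up. It gives the time, the measured TCP pose, the force, the opening and the grip force at its end, in the units of the state.
- state(): the state, without advancing time (a new reading comes with each control period).
- viewer.read_camera(name): name is "side" or "top" or "wrist"; returns (picture, depth): 420x560x3 uint8, red, green, blue; 420x560 float32, mm along the optical axis (not along the pixel's ray), 0 where there is no reading.
- viewer.get_calibration(name): a dict with "camera_matrix" (3x3 intrinsics, pixels), "world_to_cam" (4x4, takes a point from world to camera coordinates). Camera axes: x right, y up, looking along -z (the intrinsics and any distortion apply to the point x, -y, -z); pixel columns grow to the right and rows downward; lengths in mm; the calibration is good to about 2 mm. A picture is of the moment at which its call begins: read the wrist's pose just before it. get_calibration takes no time and is no camera call; for the wrist camera it gives the pose at the moment of the call.
- env.job_done(): hands the job in; it is judged then, once.
Trained networks look in the newest picture that a camera, given by its name, has taken for a name from the list of things; names that differ only in an ending like _2 or _b are one class to them, and where a whole thing is asked for, a point or a joint stands for the part that bears it (a point fixed in the world has none). Each returns a list of dicts, best first, with "confidence" (0 to 1); they miss things now and then, are a little off and sometimes report something else, mostly with a low value. They report only what shows in the picture. A call takes as long as a camera call.
- models.search_frame(camera, label): "position" ([x, y, z] in mm, in world coordinates, good to about 4 mm: the middle of the surface that is visible of it).
- models.mark_of(camera, label): "position" ([x, y, z] in mm, in world coordinates, good to about 4 mm: a listed point, or the origin of a listed thing).
The state is a dict: "t": time; "joints": joint angles; "qvel": joint speeds; "tau": joint torques, N m; "eef_pos": TCP position; "tcp_rot": TCP orientation; "ft_force": force on the tool from outside, world axes, zero at the start; "moment": the same for the moment, N m; "opening": opening from 0.0 (shut) to 1.0 (fully open); "grip_force": force on a finger pad.
Only numpy, scipy, OpenCV 4.12 (cv2) and the standard library are available. Lean on these libraries where they do the work, as an engineer would, in place of code of your own. Each camera call takes 0.05 s, during which the arm holds its last target. There are 200 camera calls.

## Working session

There is one attempt and no reset: what is moved stays moved. The work goes in short steps, Python scripts to look and compute and a tool call to move; the robot and the scene stay as the last step left them, time stands still between calls to the robot, and variables do not carry over. Pictures are saved under pics/ and viewed, at most 10 in all, crops included, and the job is handed in when it is done.

Besides the shell and the picture viewer there is one more tool, called after "Request:" in YAML: its name, and indented under it one key for each argument. arm_command: Moves the arm, as the interface text tells. Scaled input: -1 to 1 covers 0.25 m each way for a shift and pi rad each way for a turn. Its arguments: {"type":"object","properties":{"rows":{"type":"array","items":{"type":"array"}},"claw":{"type":"number"}},"required":["rows"]}

```bash
mkdir -p pics
cat > h.py <<'E'
import numpy as np, cv2
from cell import state, viewer, env, models
def cal(n):
    c=viewer.get_calibration(n); return np.array(c["camera_matrix"]),np.array(c["world_to_cam"])
def snap(n,f=None):
    c=cal(n); im,d=viewer.read_camera(n)
    if f: cv2.imwrite('pics/'+f,im[:,:,::-1])
    return im,d,c
def pt(d,c,u,v,dd=None):
    K,T=c; z=d[int(v),int(u)] if dd is None else dd
    p=np.array([(u-K[0,2])*z/K[0,0],-(v-K[1,2])*z/K[1,1],-z,1]); return (np.linalg.inv(T)@p)[:3]
def px(c,p):
    K,T=c; q=T@np.append(p,1); q=np.array([q[0],-q[1],-q[2]]); w=K@q; return w[:2]/w[2]
def cloud(d,c):
    K,T=c; v,u=np.mgrid[0:d.shape[0],0:d.shape[1]]
    P=np.stack([(u-K[0,2])*d/K[0,0],-(v-K[1,2])*d/K[1,1],-d,np.ones_like(d)],-1)
    return (P@np.linalg.inv(T).T)[...,:3]
E
python3 - <<'E'
from h import *
for n in ("top","side"):
    im,d,c=snap(n,n+"0.png"); print(n,np.linalg.inv(c[1])[:3,3].round(),c[0][0,0])
    for l in ["wrench_mouth","wrench_middle","wrench_handle","wrench_worm_centre","plug_centre","gear_unit","pipe_bracket","aerosol","tin","carton","tape_measure"]:
        r=models.mark_of(n,l); print(l,[(np.round(x["position"]),round(x["confidence"],2)) for x in r[:2]])
print(state())
E
```

```text
top [ 285. -100. 1469.] 494.46313074819346
wrench_mouth [(array([563., 110.,   6.]), 0.7)]
wrench_middle [(array([487., 107.,   6.]), 0.88)]
wrench_handle [(array([437., 106.,  14.]), 0.77)]
wrench_worm_centre [(array([525., 102.,   7.]), 0.65), (array([ 449., -372.,    2.]), 0.56)]
plug_centre [(array([ 524., -218.,   81.]), 0.65)]
gear_unit [(array([ 524., -219.,   -0.]), 0.92)]
pipe_bracket [(array([528.,   5., 345.]), 0.6), (array([398.,  41.,  -3.]), 0.23)]
aerosol [(array([425., -78.,  -4.]), 0.59)]
tin [(array([531.,   6., 345.]), 0.52), (array([ 448., -378.,    1.]), 0.51)]
carton [(array([397.,  44.,  -3.]), 0.8)]
tape_measure [(array([399., 151.,   1.]), 0.62)]
side [  229. -1435.  1046.] 526.001886261068
wrench_mouth [(array([563., 111.,   7.]), 0.75), (array([ 448., -374.,    2.]), 0.24)]
wrench_middle [(array([486., 109.,  12.]), 0.55)]
wrench_handle []
wrench_worm_centre [(array([ 526., -218.,   80.]), 0.69), (array([525., 107.,   6.]), 0.57)]
plug_centre [(array([ 524., -220.,   79.]), 0.48)]
gear_unit []
pipe_bracket [(array([529.,   7., 346.]), 0.56), (array([ 527., -220.,   78.]), 0.43)]
aerosol [(array([430., -80.,  -2.]), 0.74)]
tin [(array([ 445., -373.,    5.]), 0.63)]
carton [(array([401.,  38.,  -2.]), 0.55)]
tape_measure []
{'t': 1.2, 'joints': array([-1.20559962e+00,  4.90889165e-01,  1.55891263e+00,  9.91715269e-06,
        1.09170153e+00, -1.05574686e-01]), 'qvel': array([-0.0011916 , -0.00098002, -0.00090033, -0.00088008, -0.00054408,
        0.00010755]), 'tau': array([ 1.60283053e-03, -6.12467980e+01, -2.58425510e+01,  6.94331364e-02,
        4.46328521e-02, -3.83935026e-05]), 'eef_pos': array([ 283.52497216, -557.00506398,  191.96332252]), 'tcp_rot': array([3.14150289e+00, 6.61997029e-07, 4.70766820e-01]), 'ft_force': array([-0.19074367,  0.83935279,  0.32656743]), 'moment': array([ 0.02125139, -0.00581312,  0.0035008 ]), 'grip_force': 0.0, 'opening': 1.002727387343574}
```

View pics/top0.png

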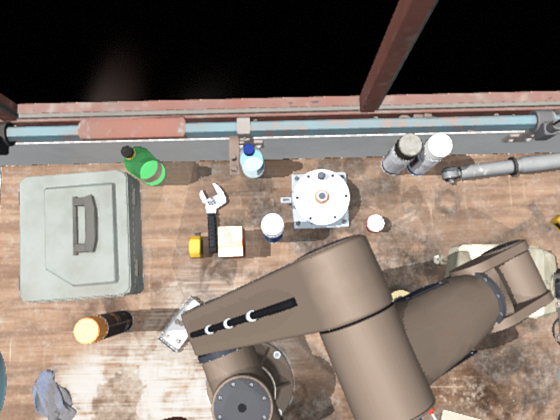

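View pics/side0.png

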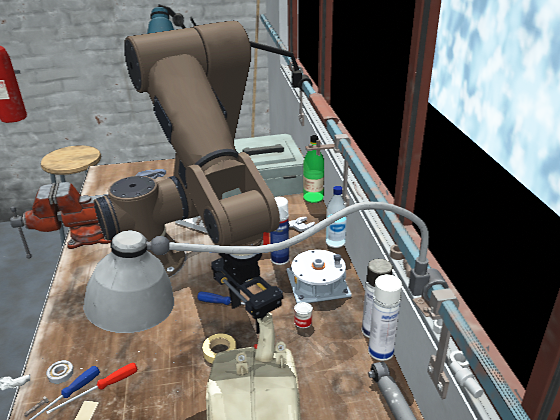

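The top picture shows the wrench at about (212,210) with its handle towards the robot between tape and carton. The plug is at (322,197), the aerosol at (272,228), the tin at (376,223) and the bracket at (243,140). The side view has a lamp hose from (165,243) to (425,270), so I'll check where that is.

Run:
```python
from h import *
im,d,c=snap("side")
for u,v in [(180,245),(240,242),(300,228),(350,210),(385,206),(415,225),(130,290),(422,270)]: print(u,v,pt(d,c,u,v).round())
im,d,c=snap("top")
P=cloud(d,c); m=(abs(P[...,1]-5)<60)&(P[...,0]>440)&(P[...,2]>230)&(d>0)
q=P[m]; print(q.min(0),q.max(0))
g=(abs(P[...,0]-480)<130)&(abs(P[...,1]+220)<200)&(P[...,2]>100); print(len(P[g]), P[g].max(0) if g.any() else 0)
cm,cw=cal("wrist"); print(cm, np.linalg.inv(cw).round(3))
```

```text
180 245 [ 172. -725.  550.]
240 242 [ 277. -585.  444.]
300 228 [526.  63.  15.]
350 210 [ 456. -720.  580.]
385 206 [ 519. -714.  576.]
415 225 [  229. -1435.  1046.]
130 290 [  90. -770.  507.]
422 270 [ 606. -710.  422.]
[532.32453188 -54.90070473 230.02429638] [752.94014764  64.83016561 398.70674233]
599 [609.94980673 -20.00768977 749.49052127]
[[318.22038338   0.         278.17952924]
 [  0.         318.22038338 205.0938879 ]
 [  0.           0.           1.        ]] [[ 4.53000e-01  8.61000e-01  2.31000e-01  3.48782e+02]
 [-8.92000e-01  4.37000e-01  1.17000e-01 -5.23920e+02]
 [ 0.00000e+00 -2.59000e-01  9.66000e-01  3.85015e+02]
 [ 0.00000e+00  0.00000e+00  0.00000e+00  1.00000e+00]]
```

Request:
arm_command:
  rows:
    - [[0.05, -0.04, -0.08], 0]
    - [[0.112, -0.09, -0.1], 0]
    - [[0.112, -0.09, -0.1], 0]
    - [[0.112, -0.09, -0.05], 0]
    - [[0.112, -0.09, -0.05], 0]

```text
t: 1.8
eef_pos: [349.5, -410.1, 287.9]
tcp_rot: [3.141, -0.0, 0.471]
ft_force: [0.3, -0.3, -0.3]
opening: 1.0
grip_force: 0.0
```

Request:
arm_command:
  rows:
    - [[0.146, -0.092, 0], 0]
    - [[0.146, -0.092, 0], 0]
    - [[0.146, -0.092, 0], 0]
    - [[0.146, -0.092, 0], 0]
    - [[0.12, -0.08, 0], 0]

```text
t: 2.3
eef_pos: [456.0, -229.8, 287.2]
tcp_rot: [3.141, -0.0, 0.471]
ft_force: [0.1, -1.1, -0.3]
opening: 1.0
grip_force: 0.0
```

Run:
```python
from h import *
im,d,c=snap("wrist","w1.png")
r=models.mark_of("wrist","plug_centre"); print(r[:2]); r2=models.mark_of("wrist","gear_unit"); print(r2[:1],models.mark_of("wrist","aerosol")[:1],models.mark_of("wrist","tin")[:1]); print(state()["eef_pos"],state()["tcp_rot"])
P=cloud(d,c); p=np.array([524,-219,86.]); print(px(c,p))
for z0,z1,R in [(83,90,25),(66,78,95),(92,104,90)]:
    m=(P[...,2]>z0)&(P[...,2]<z1)&(np.hypot(P[...,0]-524,P[...,1]+219)<R)&(d>0)
    q=P[m]; print(z0,len(q),q.mean(0),q.min(0),q.max(0), np.median(q[:,2]))
    if R==25:
        h=cv2.minEnclosingCircle(q[:,:2].astype(np.float32)); print(h)
        # hexagon fit: support width over angle
        for a in range(0,60,3):
            w=max(np.ptp(q[:,:2]@[np.cos(t),np.sin(t)]) for t in np.radians([a,a+60,a+120])); print(a,round(w,1),end='; ')
u,v=px(c,p).astype(int); cr=im[max(0,v-70):v+70,max(0,u-90):u+90]; cv2.imwrite("pics/w1c.png",cv2.resize(cr,None,fx=4,fy=4,interpolation=cv2.INTER_CUBIC)[:,:,::-1])
```

```text
[{'position': [524.9, -215.2, 82.7], 'confidence': 0.92}]
[{'position': [522.4, -221.0, 2.0], 'confidence': 0.77}] [{'position': [429.9, -78.6, -4.3], 'confidence': 0.84}] [{'position': [448.8, -372.6, -2.3], 'confidence': 0.56}]
[ 455.06688033 -231.9754923   286.98815581] [3.14128329e+00 1.34860672e-04 4.71320044e-01]
[295.65815725 126.27158814]
83 550 [ 524.14622041 -218.364017     86.34656408] [ 508.00692466 -234.3987134    83.06685392] [ 540.16346688 -202.63858219   89.28902259] 86.37553399552704
((524.2615356445312, -218.5935516357422), 16.528690338134766)
0 32.3; 3 32.1; 6 31.7; 9 31.3; 12 30.8; 15 30.4; 18 30.0; 21 30.4; 24 30.9; 27 31.4; 30 31.8; 33 32.1; 36 32.5; 39 32.7; 42 32.9; 45 33.0; 48 33.0; 51 33.0; 54 32.8; 57 32.5; 66 12253 [ 525.23372326 -216.93175554   70.5597118 ] [ 444.36743121 -298.1537717    67.33627731] [ 603.79081578 -138.76235113   76.91413602] 70.45621774013586
92 334 [ 581.3380023  -217.25729352   97.3727783 ] [ 570.71838641 -228.47080616   92.08760495] [ 593.02725442 -206.3021454   100.81296847] 97.67108556745109
```

View pics/w1c.png

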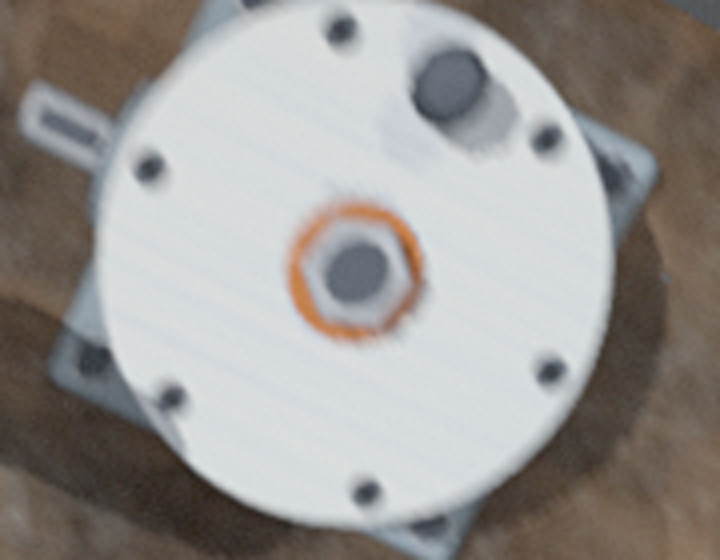

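The plug is at (524.2, -218.5) with its top at 86.4, which matches the given height. One flat normal lies at 18°. The wrench yaw will be 108° (handle at 265.5°), turned to 48° (handle at 205.5°), which stays clear of the aerosol. Next I go to the wrench.

Request:
arm_command:
  rows:
    - [[0.026, -0.14, 0], 0]
    - [[0.026, -0.14, 0], 0]
    - [[0.026, -0.14, 0], 0]
    - [[0.073, -0.1425, 0], 0]
    - [[0.073, -0.1425, 0], 0]

```text
t: 3.05
eef_pos: [424.6, -49.3, 287.1]
tcp_rot: [3.141, -0.0, 0.468]
ft_force: [0.3, -0.7, -0.1]
opening: 1.002
grip_force: 0.0
```

Request:
arm_command:
  rows:
    - [[0.073, -0.1425, 0], 0]
    - [[0.073, -0.1425, 0], 0]
    - [[0.073, -0.1425, 0], 0]
    - [[0.073, -0.1425, 0], 0]
    - [[0, 0, 0], 0.047]

```text
t: 3.55
eef_pos: [425.5, 113.1, 286.9]
tcp_rot: [-3.141, -0.0, 0.324]
ft_force: [-0.1, -1.5, -0.1]
opening: 1.003
grip_force: 0.0
```

Request:
arm_command:
  rows:
    - [[0, 0, 0], 0.047]
    - [[0, 0, 0], 0.046]
    - [[0.1, 0, 0.1], 0]
    - [[0.08, 0, 0.1], 0]
    - [[0, 0, 0], 0]
  claw: 0.6

```text
t: 4.05
eef_pos: [471.2, 110.9, 234.2]
tcp_rot: [3.141, 0.004, 0.029]
ft_force: [0.1, -0.7, 0.2]
opening: 0.641
grip_force: 0.0
```

Run:
```python
from h import *
s=state(); print(s["eef_pos"],s["tcp_rot"],s["joints"])
im,d,c=snap("wrist","w2.png")
for l in ["wrench_mouth","wrench_middle","wrench_handle","wrench_worm_centre","carton","tape_measure"]:
    print(l,[(np.round(x["position"]),round(x["confidence"],2)) for x in models.mark_of("wrist",l)[:1]])
P=cloud(d,c)
g=(P[...,2]>14)&(P[...,2]<26)&(P[...,0]<505)&(abs(P[...,1]-107)<25)&(d>0)
for x0 in range(385,505,10):
    q=P[g&(abs(P[...,0]-x0)<5)]; 
    if len(q): print(x0,len(q),q[:,1].min().round(1),q[:,1].max().round(1),np.median(q[:,2]).round(1))
q=P[g]; 
for nm,m in [("carton",(P[...,2]>110)&(P[...,2]<125)&(P[...,1]<100)),("tape",(P[...,2]>50)&(P[...,2]<64)&(P[...,1]>100))]:
    b=P[m&(d>0)&(P[...,0]<470)]; print(nm,b.min(0) if len(b) else 0,b.max(0) if len(b) else 0)
np.savez("w2.npz",d=d,K=c[0],T=c[1])
```

```text
[471.1989423  110.85418375 234.19488596] [3.14104771 0.00429743 0.02883381] [ 9.46552091e-02  2.45181106e-01  1.83246918e+00 -2.97941533e-04
  1.06826636e+00  1.63676062e+00]
wrench_mouth [(array([561., 107.,   6.]), 0.95)]
wrench_middle [(array([487., 107.,   9.]), 0.9)]
wrench_handle [(array([439., 104.,  14.]), 0.56)]
wrench_worm_centre [(array([526., 103.,   8.]), 0.65)]
carton [(array([397.,  42.,  -3.]), 0.82)]
tape_measure [(array([397., 147.,  -4.]), 0.97)]
385 138 89.4 114.2 22.8
395 115 89.8 113.2 21.6
405 129 90.1 132.0 22.2
415 132 90.5 115.0 21.7
425 133 91.2 115.3 21.7
435 132 91.5 115.5 21.0
445 141 91.9 117.0 21.0
455 133 93.4 117.3 20.7
465 141 93.7 117.6 20.3
475 148 94.1 117.8 19.7
485 136 94.4 119.3 19.4
495 166 93.7 119.6 16.3
carton [375.23476959 -85.00510777 110.00914762] [460.29372842  73.90882633 124.99306403]
tape [368.05604114 132.83773862  50.00069106] [469.8653441  318.09036873  63.9551873 ]
```

View pics/w2.png

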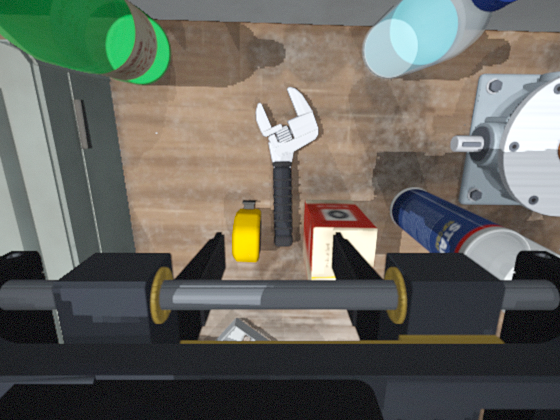

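The wrench lies along the column at about (283,200), with its mouth at about (285,110). Depth puts the handle axis at 183.4° and the grip's inner end at x≈494. I'll grasp at (488,107).

Request:
arm_command:
  rows:
    - [[0.067, 0.0176, 0.17], -0.0097]
    - [[0, 0, 0.18], 0]
    - [[0, 0, 0.18], 0]
    - [[0, 0, 0.17], 0]
    - [[0, 0, 0.1], 0]

```text
t: 4.9
eef_pos: [486.4, 108.2, 34.9]
tcp_rot: [3.141, 0.002, 0.061]
ft_force: [0.9, -0.3, 1.0]
opening: 0.6
grip_force: 0.0
```

Request:
arm_command:
  rows:
    - [[0, 0, 0.06], 0]
    - [[0, 0, 0.04], 0]
    - [[0, 0, 0.024], 0]
    - [[0, 0, 0], 0]
    - [[0, 0, 0], 0]

```text
t: 5.4
eef_pos: [487.8, 108.4, 6.6]
tcp_rot: [3.142, -0.001, 0.061]
ft_force: [-0.4, 0.3, -0.4]
opening: 0.597
grip_force: 0.0
```

Request:
arm_command:
  rows:
    - [[0, 0.005, 0.014], 0]
    - [[0, 0, 0], 0]
    - [[0, 0, 0], 0]
    - [[0, 0, 0], 0]
    - [[0, 0, 0], 0]
  claw: 0.1

```text
t: 5.9
eef_pos: [487.5, 107.1, 2.5]
tcp_rot: [3.142, -0.0, 0.061]
ft_force: [0.4, 0.4, 0.8]
opening: 0.236
grip_force: 0.0
```

Request:
arm_command:
  rows:
    - [[0, 0, 0], 0]
    - [[0, 0, 0], 0]
    - [[0, 0, -0.02], 0]
    - [[0, 0, -0.06], 0]
    - [[0, 0, -0.1], 0]

```text
t: 6.4
eef_pos: [486.8, 107.0, 47.3]
tcp_rot: [3.141, 0.002, 0.061]
ft_force: [1.4, 0.3, -0.5]
opening: 0.101
grip_force: 0.0
```

Request:
arm_command:
  rows:
    - [[0, 0, -0.15], 0]
    - [[0, 0, -0.18], 0]
    - [[0, 0, -0.18], 0]
    - [[0, 0, -0.18], 0]
    - [[0, 0, -0.05], 0]

```text
t: 6.9
eef_pos: [488.6, 107.3, 237.4]
tcp_rot: [-3.142, -0.007, 0.062]
ft_force: [0.8, -0.3, -1.0]
opening: 0.101
grip_force: 0.0
```

Run:
```python
from h import *
s=state(); print(s["eef_pos"],s["tcp_rot"],s["opening"],s["grip_force"],s["ft_force"])
im,d,c=snap("wrist","w3.png")
for l in ["wrench_mouth","wrench_worm_centre"]:
    print(l,[(np.round(x["position"],1),round(x["confidence"],2)) for x in models.mark_of("wrist",l)[:1]])
P=cloud(d,c); yaw=s["tcp_rot"][2]; R=np.array([[np.cos(yaw),np.sin(yaw)],[-np.sin(yaw),np.cos(yaw)]])  # x along tool x, y left
Q=P.copy(); Q[...,:2]=(P[...,:2]-s["eef_pos"][:2])@R.T; Q[...,2]-=s["eef_pos"][2]
m=(abs(Q[...,2]-10)<22)&(Q[...,0]>5)&(Q[...,0]<130)&(abs(Q[...,1])<60)&(d>0)
q=Q[m]; print(len(q),q.min(0),q.max(0))
for x0 in range(10,130,10):
    b=q[abs(q[:,0]-x0)<5]
    if len(b): print(x0,np.median(b[:,2]).round(1))
np.save("q3.npy",q)
# rasterize
r=np.full((520,520,3),0,np.uint8)
for a in q: cv2.circle(r,(int(260-a[1]*4),int(510-a[0]*4)),2,(0,int(np.clip((a[2]+10)*6,60,255)),255),-1)
v,u=np.nonzero(m); cr=im[v.min()-5:v.max()+5,u.min()-5:u.max()+5]; cr=cv2.resize(cr,None,fx=3,fy=3)[:,:,::-1][:520,:280]
H=np.zeros((520,800,3),np.uint8); H[:,:520]=r; H[:cr.shape[0],520:520+cr.shape[1]]=cr; cv2.imwrite("pics/w3r.png",H)
```

```text
[488.61607044 107.25045594 237.36891991] [-3.14152503 -0.00703224  0.06158367] 0.10125774316924738 0.0 [ 0.78320005 -0.25305533 -0.98399063]
wrench_mouth [(array([557.7, 108.2,   7.3]), 0.83)]
wrench_worm_centre [(array([523. , 103.1,  12.9]), 0.89)]
116 [ 5.36979394 -9.33365589 22.6682505 ] [12.1321469   9.16367991 31.64657996]
10 27.2
```

View pics/w3r.png

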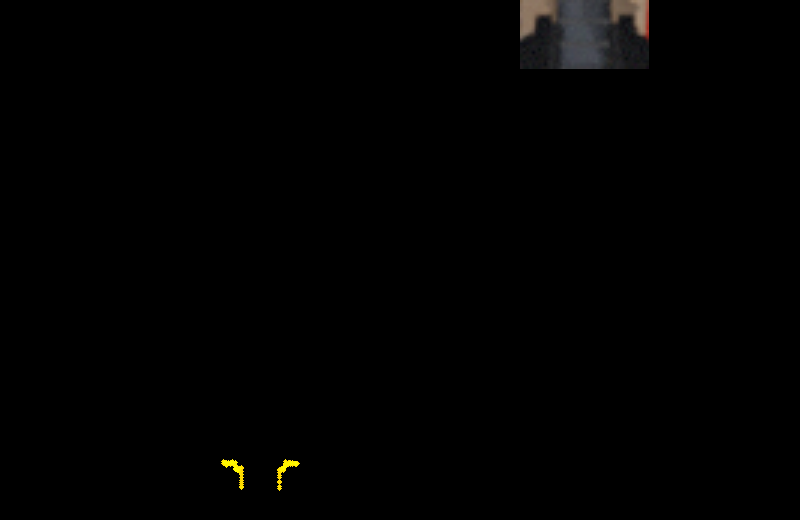

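View pics/w3.png

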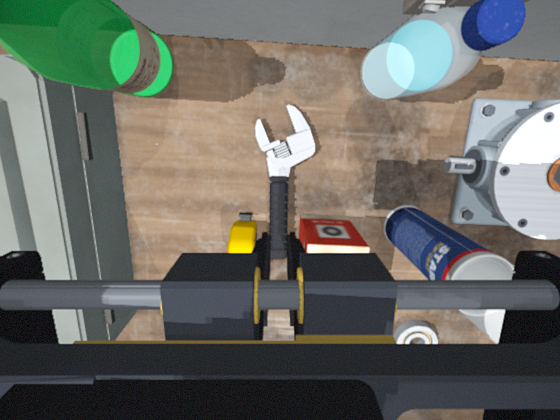

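The wrench is still lying at about (283,180), so the grasp slipped off. I'll check where the fingertips are relative to the TCP and locate the wrench again.

```bash
cat >> h.py <<'E'
def handle(P,d,x0=385,x1=490):
    g=(P[...,2]>12)&(P[...,2]<27)&(P[...,0]<x1)&(P[...,0]>x0)&(abs(P[...,1]-105)<24)&(d>0); out=[]
    for x in range(x0+5,x1,10):
        q=P[g&(abs(P[...,0]-x)<5)]
        if len(q)>20: out.append((x,(np.percentile(q[:,1],2)+np.percentile(q[:,1],98))/2,np.median(q[:,2])))
    return np.array(out)
E
python3 - <<'E'
from h import *
s=state(); im,d,c=snap("wrist")
P=cloud(d,c); yaw=s["tcp_rot"][2]; R=np.array([[np.cos(yaw),np.sin(yaw)],[-np.sin(yaw),np.cos(yaw)]])
Q=P.copy(); Q[...,:2]=(P[...,:2]-s["eef_pos"][:2])@R.T; Q[...,2]-=s["eef_pos"][2]
m=(d>0)&(abs(Q[...,0])<25)&(abs(Q[...,1])<40)&(Q[...,2]>-15)&(Q[...,2]<70); q=Q[m]
for z in range(-15,70,6):
    b=q[(q[:,2]>=z)&(q[:,2]<z+6)]
    if len(b): print(z,len(b),b.min(0).round(),b.max(0).round())
o=handle(P,d,385,550); print(o.round(1)); 
o2=o[o[:,0]<485]; k=np.polyfit(o2[:,0],o2[:,1],1); print(np.degrees(np.arctan(k[0])),np.polyval(k,488))
print(px(c,s["eef_pos"]))
for l in ["wrench_mouth","wrench_middle","wrench_worm_centre","wrench_handle"]:
    print(l,[(np.round(x["position"],1),round(x["confidence"],2)) for x in models.mark_of("wrist",l)[:1]])
E
```

```text
21 66 [ 4. -9. 22.] [12.  9. 27.]
27 123 [-10.  -9.  27.] [12.  9. 33.]
33 103 [ 10. -12.  33.] [12. 12. 39.]
39 139 [  8. -12.  39.] [12. 12. 45.]
45 209 [ -4. -13.  45.] [12. 13. 51.]
51 124 [ 10. -12.  51.] [12. 12. 57.]
57 152 [  3. -10.  57.] [12.  9. 63.]
63 131 [ 4. -9. 63.] [13.  9. 69.]
69 16 [10. -8. 69.] [12.  8. 70.]
[[390.  100.8  22.3]
 [400.  101.4  22.2]
 [410.  103.2  22. ]
 [420.  102.6  21.6]
 [430.  103.2  21.2]
 [440.  103.8  20.9]
 [450.  104.5  20.9]
 [460.  105.2  20.3]
 [470.  105.7  20.2]
 [480.  106.2  19.2]
 [490.  106.4  18.7]
 [500.  107.5  15.8]
 [510.  103.1  15.7]
 [520.  104.2  15.6]
 [530.  105.   15.2]
 [540.  104.8  14.7]]
3.2957019876495015 106.73021693366074
[278.33307294 237.08750199]
wrench_mouth [(array([561. , 110. ,  10.6]), 0.94)]
wrench_middle [(array([487.9, 110.7,   7.2]), 0.97)]
wrench_worm_centre [(array([526.3, 105.1,   8.5]), 0.85)]
wrench_handle [(array([440.5, 106.3,  15. ]), 0.89)]
```

Depth shows the fingers ending about 22 mm above the reported TCP, so they shut just over the 20 mm grip. I'll go lower this time, watching the force.

Request:
arm_command:
  rows:
    - [[0, 0.002, 0.1], 0]
    - [[0, 0, 0.18], 0]
    - [[0, 0, 0.19], 0]
    - [[0, 0, 0.19], 0]
    - [[0, 0, 0.12], 0]
  claw: 0.6

```text
t: 7.8
eef_pos: [485.9, 106.4, 33.9]
tcp_rot: [3.141, 0.004, 0.061]
ft_force: [0.3, -0.3, 0.1]
opening: 0.465
grip_force: 0.0
```

Request:
arm_command:
  rows:
    - [[0, 0, 0.08], 0]
    - [[0, 0, 0.05], 0]
    - [[0, 0, 0.02], 0]
    - [[0, 0, 0.01], 0]
    - [[0, 0, 0], 0]

```text
t: 8.3
eef_pos: [487.8, 106.6, -2.2]
tcp_rot: [3.142, -0.001, 0.061]
ft_force: [-0.7, -0.2, 0.6]
opening: 0.601
grip_force: 0.0
```

Run:
```python
from h import *
s=state(); print(s["eef_pos"],s["tcp_rot"][2],s["opening"]); im,d,c=snap("wrist","w4.png")
P=cloud(d,c); yaw=s["tcp_rot"][2]; R=np.array([[np.cos(yaw),np.sin(yaw)],[-np.sin(yaw),np.cos(yaw)]])
Q=P.copy(); Q[...,:2]=(P[...,:2]-s["eef_pos"][:2])@R.T
m=(d>0)&(abs(Q[...,0])<25)&(abs(Q[...,1])<60)&(Q[...,2]>-15)&(Q[...,2]<90); q=Q[m]
for z in range(-9,80,6):
    b=q[(q[:,2]>=z)&(q[:,2]<z+6)]
    if len(b): print(z,len(b),b.min(0).round(),b.max(0).round())
cv2.imwrite("pics/w4c.png",cv2.resize(im[140:340,180:380],None,fx=3,fy=3)[:,:,::-1])
```

```text
[487.82403288 106.60324594  -2.17111489] 0.06147798161840812 0.6008484375740591
-3 7797 [-25. -60.  -2.] [25. 60.  2.]
3 3 [-20. -12.   6.] [ 1. 13.  9.]
9 325 [-19. -25.   9.] [25. 16. 15.]
15 3052 [-20. -33.  15.] [25. 30. 21.]
21 240 [-17. -33.  21.] [12. 33. 27.]
27 227 [-10. -35.  27.] [12. 35. 33.]
33 250 [-11. -35.  33.] [12. 35. 39.]
39 299 [ -8. -36.  39.] [12. 36. 45.]
45 294 [ -5. -37.  45.] [12. 36. 51.]
51 315 [ -1. -37.  51.] [13. 37. 57.]
57 348 [  2. -38.  57.] [12. 38. 63.]
63 391 [-10. -39.  63.] [12. 39. 69.]
69 447 [-12. -39.  69.] [13. 39. 75.]
75 392 [-12. -39.  75.] [13. 39. 81.]
```

View pics/w4c.png

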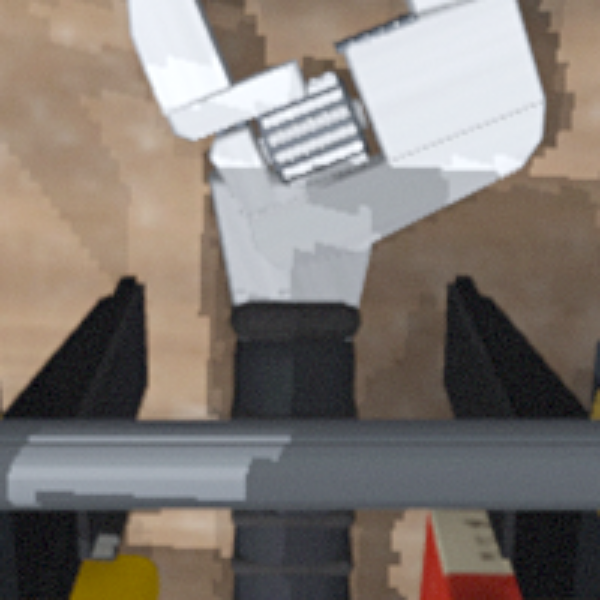

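The tips sit at about z≈17 (crop pixels (130,285) and (460,285)), straddling the grip. That puts them about 19 mm above the reported TCP, so I descend 11 mm more and close.

Request:
arm_command:
  rows:
    - [[0, 0, 0.02], 0]
    - [[0, 0, 0.015], 0]
    - [[0, 0, 0.01], 0]
    - [[0, 0, 0], 0]
    - [[0, 0, 0], 0]

```text
t: 8.85
eef_pos: [487.5, 106.6, -13.9]
tcp_rot: [3.142, 0.0, 0.061]
ft_force: [1.1, 0.2, -0.0]
opening: 0.595
grip_force: 0.0
```

Request:
arm_command:
  rows:
    - [[0, 0, 0], 0]
    - [[0, 0, 0], 0]
    - [[0, 0, 0], 0]
    - [[0, 0, 0], 0]
    - [[0, 0, 0], 0]
  claw: 0.0

```text
t: 9.35
eef_pos: [487.5, 106.6, -13.8]
tcp_rot: [3.141, -0.0, 0.061]
ft_force: [-0.3, -0.2, 1.7]
opening: 0.272
grip_force: 30.0
```

Request:
arm_command:
  rows:
    - [[0, 0, 0], 0]
    - [[0, 0, 0], 0]
    - [[0, 0, 0], 0]
    - [[0, 0, 0], 0]
    - [[0, 0, 0], 0]

```text
t: 9.85
eef_pos: [487.5, 106.6, -13.8]
tcp_rot: [3.141, -0.0, 0.061]
ft_force: [-0.2, -0.6, 1.5]
opening: 0.268
grip_force: 30.0
```

Request:
arm_command:
  rows:
    - [[0, 0, -0.02], 0]
    - [[0, 0, -0.06], 0]
    - [[0, 0, -0.1], 0]
    - [[0, 0, -0.13], 0]
    - [[0, 0, -0.15], 0]

```text
t: 10.35
eef_pos: [486.5, 106.5, 101.7]
tcp_rot: [3.141, 0.003, 0.061]
ft_force: [0.2, 0.2, -4.6]
opening: 0.269
grip_force: 30.0
```

Request:
arm_command:
  rows:
    - [[0, 0, -0.15], 0]
    - [[0, 0, -0.15], 0]
    - [[0, 0, -0.15], 0]
    - [[0, 0, -0.1], 0]
    - [[0, 0, -0.03], 0]

```text
t: 10.85
eef_pos: [487.8, 106.7, 248.5]
tcp_rot: [-3.142, -0.003, 0.062]
ft_force: [0.4, -0.5, -4.6]
opening: 0.269
grip_force: 30.0
```

Run:
```python
from h import *
s=state(); print(s["eef_pos"],s["tcp_rot"],s["opening"],s["grip_force"],s["ft_force"])
im,d,c=snap("wrist","w5.png")
for l in ["wrench_mouth","wrench_worm_centre"]:
    print(l,[(np.round(x["position"],1),round(x["confidence"],2)) for x in models.mark_of("wrist",l)[:1]])
P=cloud(d,c); yaw=s["tcp_rot"][2]; R=np.array([[np.cos(yaw),np.sin(yaw)],[-np.sin(yaw),np.cos(yaw)]])
Q=P.copy(); Q[...,:2]=(P[...,:2]-s["eef_pos"][:2])@R.T; Q[...,2]-=s["eef_pos"][2]
m=(Q[...,2]>5)&(Q[...,2]<45)&(Q[...,0]>-20)&(Q[...,0]<130)&(abs(Q[...,1])<60)&(d>0)
q=Q[m]; print(len(q),q.min(0),q.max(0))
for x0 in range(15,130,8):
    b=q[abs(q[:,0]-x0)<4]
    if len(b)>5: print(x0,len(b),b[:,1].min().round(1),b[:,1].max().round(1),np.median(b[:,2]).round(1))
np.save("q5.npy",q)
r=np.full((600,400,3),0,np.uint8)
for a in q: cv2.circle(r,(int(200-a[1]*4),int(590-a[0]*4)),2,(0,int(np.clip((a[2]-5)*6,40,255)),255),-1)
v,u=np.nonzero(m); cr=im[max(0,v.min()-5):v.max()+5,u.min()-5:u.max()+5]; k=400/cr.shape[1]; cr=cv2.resize(cr,None,fx=k,fy=k)[:600,:,::-1]
H=np.zeros((600,800,3),np.uint8); H[:,:400]=r; H[:cr.shape[0],400:400+cr.shape[1]]=cr; cv2.imwrite("pics/w5r.png",H)
```

```text
[487.82554275 106.67513673 248.50802672] [-3.14155143 -0.00341818  0.06151338] 0.26897897091073125 29.980698823928833 [ 0.36018333 -0.54484933 -4.6187176 ]
wrench_mouth []
wrench_worm_centre [(array([525. , 103. , 272.6]), 0.94)]
14261 [-14.49476636 -46.73240105  15.93425584] [94.72497569 30.81673947 44.9528533 ]
15 988 -20.4 20.3 29.6
23 1096 -33.2 16.0 29.4
31 1500 -44.2 16.5 29.1
39 1878 -46.6 25.0 29.0
47 1983 -46.7 27.8 28.5
55 1436 -44.1 30.1 28.4
63 1055 -41.5 30.8 28.1
71 929 -37.9 30.7 27.9
79 621 -32.8 27.7 27.6
87 504 -27.9 -9.7 27.3
95 126 -19.6 -8.9 27.0
```

View pics/w5r.png

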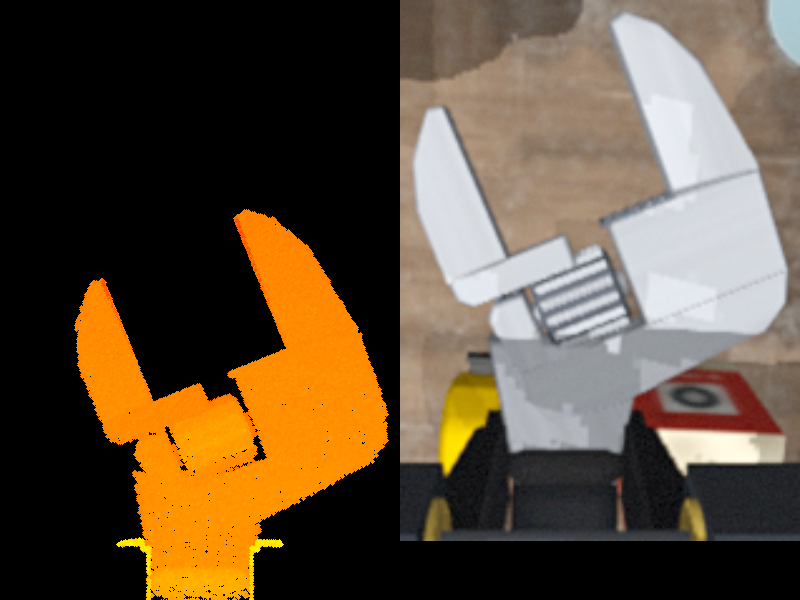

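```bash
cat > fit.py <<'E'
import numpy as np
from scipy.spatial import cKDTree
def fit(q,a0=22.5,o0=(72.,0.),h=4):
    """q: head points (tool axes x, y-left). returns yaw deg, mouth origin, gap"""
    a=np.radians(a0); o=np.array(o0)
    for it in range(6):
        R=np.array([[np.cos(a),np.sin(a)],[-np.sin(a),np.cos(a)]])
        w=(q[:,:2]-o)@R.T
        F=[];M=[]
        for x in np.arange(-14,12,1.5):
            b=w[abs(w[:,0]-x)<1.]
            f=b[(b[:,1]<0)&(b[:,1]>-34),1]; m=b[(b[:,1]>6)&(b[:,1]<36),1]
            if len(f)>3: F.append((x,f.max()))
            if len(m)>3: M.append((x,m.min()))
        F=np.array(F);M=np.array(M)
        def rl(A):
            k=np.polyfit(A[:,0],A[:,1],1)
            for _ in range(3):
                r=abs(A[:,1]-np.polyval(k,A[:,0])); A=A[r<=max(.5,1.5*np.median(r))]; k=np.polyfit(A[:,0],A[:,1],1)
            return k
        kf,km=rl(F),rl(M)
        b=w[(abs(w[:,1]+5)<8)&(w[:,0]<-5)]
        bins=[b[abs(b[:,1]-y)<1,0].max() for y in np.arange(-11,1,2) if (abs(b[:,1]-y)<1).any()]
        bot=np.median(bins)
        da=np.arctan(.7*kf[0]+.3*km[0]); dy=np.polyval(kf,0)+15; dx=bot+20
        o=o+R.T@np.array([dx,dy]); a+=da
    return np.degrees(a),o,km[1]-kf[1],np.degrees(kf[0]),np.degrees(km[0]),bot
E
python3 - <<'E'
import numpy as np; from fit import fit
q=np.load("q5.npy"); q=q[(q[:,0]>14)]
r=fit(q); print(r)
a=np.radians(r[0]); R=np.array([[np.cos(a),-np.sin(a)],[np.sin(a),np.cos(a)]])
print("worm pred",R@[-34,10.8]+r[1],"handle dir",r[0]+157.5)
print("72mm pt",r[1]+72*np.array([np.cos(np.radians(r[0]+157.5)),np.sin(np.radians(r[0]+157.5))]))
b=q[(q[:,2]>30.0)&(q[:,0]>25)&(abs(q[:,1])<20)]; print("worm obs",b.mean(0),len(b))
h=q[(q[:,0]>14)&(q[:,0]<20)&(abs(q[:,1])<14)]; print(h[:,1].min(),h[:,1].max())
E
```

```text
(np.float64(21.999548750361555), array([73.0307454 , -0.59807513]), np.float64(36.44460375892171), np.float64(-0.020214494764912508), np.float64(0.04716669406328541), np.float64(-20.000000557242487))
worm pred [37.46072169 -3.32083354] handle dir 179.49954875036155
72mm pt [1.03349189 0.03080246]
worm obs [36.91962597 -3.16228894 31.15798834] 737
-13.87344860240745 13.939802247449572
```

The wrench is seen clearly in the gripper: moving jaw at left, fixed jaw at right. The fit gives the mouth at (73.0, -0.6) in tool axes, a yaw of +22.0° and a gap of about 6 mm. Now I carry it over, under the bracket.

Request:
arm_command:
  rows:
    - [[-0.08, 0, 0], 0]
    - [[-0.12, 0.02, 0], 0]
    - [[-0.03, 0.1, 0], 0]
    - [[-0.01, 0.16, 0], 0]
    - [[-0.01, 0.16, 0], 0]

```text
t: 11.5
eef_pos: [430.8, -7.8, 244.6]
tcp_rot: [-3.141, 0.003, 0.063]
ft_force: [0.9, -0.2, -4.4]
opening: 0.267
grip_force: 30.0
```

Request:
arm_command:
  rows:
    - [[-0.01, 0.16, 0], 0]
    - [[-0.01, 0.16, 0], 0]
    - [[-0.01, 0.16, 0], 0]
    - [[-0.01, 0.12, 0], 0]
    - [[0, 0.05, 0], -0.03]

```text
t: 12.0
eef_pos: [431.0, -172.0, 244.1]
tcp_rot: [-3.14, 0.003, 0.154]
ft_force: [0.2, 0.8, -4.8]
opening: 0.269
grip_force: 30.0
```

Request:
arm_command:
  rows:
    - [[0, 0, 0], -0.046]
    - [[0, 0, 0], -0.046]
    - [[0, 0, 0], -0.046]
    - [[0, 0, 0], -0.046]
    - [[0, 0, 0], -0.046]

```text
t: 12.5
eef_pos: [431.2, -169.5, 244.2]
tcp_rot: [-3.138, 0.001, 0.884]
ft_force: [-0.1, -0.4, -4.4]
opening: 0.273
grip_force: 30.0
```

Request:
arm_command:
  rows:
    - [[0, 0, 0], -0.046]
    - [[0, 0, 0], -0.046]
    - [[0, 0, 0], -0.046]
    - [[0, 0, 0], -0.046]
    - [[0, 0, 0], -0.014]

```text
t: 13.0
eef_pos: [431.2, -169.5, 244.2]
tcp_rot: [-3.138, -0.001, 1.506]
ft_force: [0.0, -0.1, -4.7]
opening: 0.269
grip_force: 30.0
```

Request:
arm_command:
  rows:
    - [[-0.1, 0.02, 0], 0]
    - [[-0.17, 0.04, 0.05], 0]
    - [[-0.14, 0.08, 0.1], 0]
    - [[-0.049, 0.1, 0.15], 0]
    - [[0, 0.1, 0.15], 0]

```text
t: 13.5
eef_pos: [508.4, -292.0, 130.2]
tcp_rot: [-3.14, -0.001, 1.498]
ft_force: [0.7, 0.4, -3.6]
opening: 0.27
grip_force: 30.0
```

Request:
arm_command:
  rows:
    - [[0, 0.052, 0.1], 0]
    - [[0, 0, 0.02], 0]
    - [[0, 0, 0], 0]
    - [[0, 0, 0], 0]
    - [[0, 0, 0], 0]

```text
t: 14.0
eef_pos: [521.5, -291.5, 105.1]
tcp_rot: [3.14, 0.001, 1.5]
ft_force: [0.4, 0.5, -4.9]
opening: 0.271
grip_force: 30.0
```

```bash
cat >> h.py <<'E'
def tcpcloud(P,s,zabs=True):
    yaw=s["tcp_rot"][2]; R=np.array([[np.cos(yaw),np.sin(yaw)],[-np.sin(yaw),np.cos(yaw)]])
    Q=P.copy(); Q[...,:2]=(P[...,:2]-s["eef_pos"][:2])@R.T; return Q
def rz(deg):
    t=np.radians(deg); return np.array([[np.cos(t),-np.sin(t)],[np.sin(t),np.cos(t)]])
E
cat > look.py <<'E'
import sys
from h import *
from fit import fit
s=state(); print(s["eef_pos"],s["tcp_rot"],s["ft_force"])
im,d,c=snap("wrist",sys.argv[1]); Q=tcpcloud(cloud(d,c),s); ok=d>0
e=s["eef_pos"][2]
m=ok&(Q[...,2]>e+22)&(Q[...,2]<e+38)&(Q[...,0]>14)&(Q[...,0]<130)&(abs(Q[...,1])<60)
r=fit(Q[m]); print("wrench in tool",r)
m=ok&(Q[...,2]>82)&(Q[...,2]<91)&(np.hypot(Q[...,0]-r[1][0],Q[...,1]-r[1][1])<24); p=Q[m]
print("plug pts",len(p),p.mean(0),p.min(0),p.max(0))
w=(p[:,:2]-r[1])@rz(r[0]); print("plug in wrench axes: x",w[:,0].min(),w[:,0].max(),"y",w[:,1].min(),w[:,1].max(),"mean",w.mean(0))
for a in range(-8,9,2):
    print(a,round(max(np.ptp(w@[np.cos(t),np.sin(t)]) for t in np.radians([a+90,a+30,a+150])),1),end='; ')
E
python3 look.py w6.png
```

```text
[ 521.46524634 -291.47325579  105.07312081] [3.13999704e+00 1.10054928e-03 1.50012295e+00] [ 0.35192977  0.47153442 -4.91823309]
wrench in tool (np.float64(21.939956151499327), array([72.93457841, -1.01769361]), np.float64(36.56692987412787), np.float64(0.03462399292428202), np.float64(-0.08078931169335976), np.float64(-20.000000073204575))
plug pts 1928 [73.51764197  2.17357207 86.28849692] [ 57.32654318 -14.63532186  83.14963207] [89.19789013 19.07197804 88.48120874]
plug in wrench axes: x -15.642633772058701 18.637939311164978 y -12.286884890424064 17.879537797361756 mean [1.73320342 2.7422884 ]
-8 31.8; -6 31.4; -4 31.0; -2 30.6; 0 30.2; 2 30.5; 4 31.0; 6 31.4; 8 31.9;
```

Plug and wrench axes are aligned, with 1.2 mm to correct along the wrench x. Descending.

Request:
arm_command:
  rows:
    - [[0.005, 0, 0.02], 0]
    - [[0, 0, 0.05], 0]
    - [[0, 0, 0.05], 0]
    - [[0, 0, 0.03], 0]
    - [[0, 0, 0], 0]

```text
t: 14.55
eef_pos: [521.0, -289.6, 64.5]
tcp_rot: [-3.139, -0.001, 1.5]
ft_force: [-0.1, -0.3, -4.0]
opening: 0.269
grip_force: 30.0
```

Request:
arm_command:
  rows:
    - [[0, 0, 0.008], 0]
    - [[0, 0, 0.008], 0]
    - [[0, 0, 0], 0]
    - [[0, 0, 0], 0]
    - [[0, 0, 0], 0]

```text
t: 15.05
eef_pos: [521.8, -290.0, 62.4]
tcp_rot: [3.141, 0.0, 1.5]
ft_force: [0.2, 0.6, -3.9]
opening: 0.273
grip_force: 30.0
```

Request:
arm_command:
  rows:
    - [[0, 0, 0.006], 0]
    - [[0, 0, 0.006], 0]
    - [[0, 0, 0.004], 0]
    - [[0, 0, 0], 0]
    - [[0, 0, 0], 0]

```text
t: 15.55
eef_pos: [521.7, -290.0, 58.3]
tcp_rot: [3.141, 0.0, 1.5]
ft_force: [-0.3, -0.4, -2.6]
opening: 0.27
grip_force: 30.0
```

```bash
python3 look.py w7.png
```

```text
[ 521.69041164 -290.0352282    58.27067722] [3.14145622e+00 1.11149555e-04 1.50023664e+00] [-0.27298372 -0.37936865 -2.55114736]Traceback (most recent call last):
  File "look.py", line 8, in <module>
    r=fit(Q[m]); print("wrench in tool",r)
  File "fit.py", line 21, in fit
    kf,km=rl(F),rl(M)
                ~~^^^
  File "fit.py", line 17, in rl
    k=np.polyfit(A[:,0],A[:,1],1)
                 ~^^^^^
IndexError: too many indices for array: array is 1-dimensional, but 2 were indexed
```

Request:
arm_command:
  rows:
    - [[0, 0, 0.004], 0]
    - [[0, 0, 0], 0]
    - [[0, 0, 0], 0]
    - [[0, 0, 0], 0]
    - [[0, 0, 0], 0]

```text
t: 16.1
eef_pos: [521.7, -290.1, 57.3]
tcp_rot: [3.141, 0.0, 1.5]
ft_force: [-0.8, -1.6, -2.1]
opening: 0.271
grip_force: 30.0
```

Request:
arm_command:
  rows:
    - [[0, 0, 0], 0]
    - [[0, 0, 0], 0]
    - [[0, 0, 0], 0]
    - [[0, 0, 0], 0]
    - [[0, 0, 0], 0]
  claw: 0.6

```text
t: 16.6
eef_pos: [521.7, -289.9, 57.2]
tcp_rot: [3.141, 0.0, 1.5]
ft_force: [1.2, -0.5, -0.1]
opening: 0.586
grip_force: 0.0
```

Request:
arm_command:
  rows:
    - [[0, 0, -0.05], 0]
    - [[0, 0, -0.1], 0]
    - [[0, 0, -0.1], 0]
    - [[0, 0, -0.05], 0]
    - [[0, 0, 0], 0]

```text
t: 17.1
eef_pos: [522.3, -290.4, 134.3]
tcp_rot: [3.139, 0.002, 1.5]
ft_force: [0.9, -0.1, -0.8]
opening: 0.599
grip_force: 0.0
```

Run:
```python
from h import *
s=state(); print(s["eef_pos"],s["tcp_rot"],s["opening"])
im,d,c=snap("wrist","w8.png"); P=cloud(d,c)
for l in ["wrench_mouth","wrench_worm_centre","wrench_handle","plug_centre"]:
    print(l,[(np.round(x["position"],1),round(x["confidence"],2)) for x in models.mark_of("wrist",l)[:1]])
# worm: highest points near predicted
w0=np.array([527,-217.6])+rz(108)@[-34,10.8]; print("pred",w0)
m=(d>0)&(np.hypot(P[...,0]-w0[0],P[...,1]-w0[1])<14)
q=P[m]; print("head z",np.median(q[:,2])); k=q[q[:,2]>np.median(q[:,2])+1.2]; k=q[q[:,2]>87.4]; print("worm",len(k),k.mean(0),k[:,2].max())
u,v=px(c,[524,-230,86]).astype(int); print(u,v); cr=im[max(0,v-75):v+75,max(0,u-100):u+100]; cv2.imwrite("pics/w8c.png",cv2.resize(cr,None,fx=4,fy=4,interpolation=cv2.INTER_CUBIC)[:,:,::-1])
q=P[(d>0)&(P[...,2]>60)&(P[...,1]<-270)&(P[...,1]>-400)&(abs(P[...,0]-520)<22)]
for y in range(-400,-270,15):
    b=q[abs(q[:,1]-y)<5]; 
    if len(b)>5: print(y,len(b),b.min(0).round(1),b.max(0).round(1),np.median(b[:,2]).round(1))
```

```text
[ 522.3106745  -290.40800089  134.26531402] [3.13856424e+00 1.91866371e-03 1.50035534e+00] 0.5985242003289684
wrench_mouth []
wrench_worm_centre [(array([ 527.4, -256.4,   83. ]), 0.9)]
wrench_handle [(array([ 522. , -342.3,   82.9]), 0.67)]
plug_centre [(array([ 524. , -218.8,   80.5]), 0.93)]
pred [ 527.23516743 -253.27330509]
head z 274.49958295243397
worm 9212 [ 526.5412937  -263.62715564  265.84379529] 287.6504639519466
274 137
-400 113 [ 500.8 -399.8   84.3] [ 526.5 -395.    91.6] 89.8
-385 292 [ 502.1 -390.    77.9] [ 526.5 -380.    91.7] 88.9
-370 77 [ 502.9 -375.    87.6] [ 527.6 -372.2   92.3] 89.9
-340 330 [ 505.3 -344.9   78.5] [ 530.8 -335.    91.9] 89.5
-325 326 [ 506.5 -330.    83.9] [ 532.  -320.    92.1] 89.6
-310 361 [ 508.1 -314.9   79.2] [ 533.4 -305.    91.9] 89.5
-295 486 [ 498.1 -300.    68.9] [ 541.9 -290.    91.4] 88.3
-280 608 [ 498.  -285.    69.2] [ 541.9 -275.    87.8] 85.5
```

View pics/w8c.png

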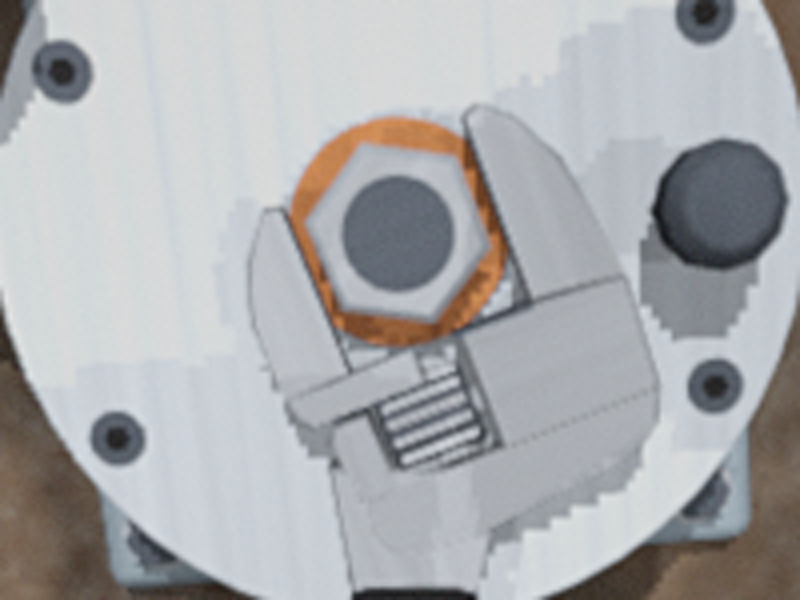

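The head is seated round the plug, with clearance on both sides. The worm is at crop (438,430). Next I work out its exact position and the stroke.

Run:
```python
from h import *
s=state(); im,d,c=snap("wrist"); P=cloud(d,c)
print(pt(d,c,283.5,169.5))
# worm: points >87.4 and <92 near
p0=pt(d,c,283.5,169.5)
m=(d>0)&(np.hypot(P[...,0]-p0[0],P[...,1]-p0[1])<13)&(P[...,2]<95); q=P[m]; print(np.median(q[:,2]))
k=q[(q[:,2]>87.6)]; print(len(k),k.mean(0),k[:,2].max(),k.min(0))
# hex vs wrench
print("tool->worm delta", k.mean(0)[:2]-s["eef_pos"][:2])
```

```text
[ 528.08051488 -253.00906851   88.49744588]
86.23521965108804
284 [ 528.21625559 -253.34135608   88.74442727] 91.06509849267462 [ 515.64377099 -259.95320739   87.60012318]
tool->worm delta [ 6.99986047 36.3624676 ]
```

Request:
arm_command:
  rows:
    - [[0, 0, 0], -0.041]
    - [[0, 0, 0], -0.041]
    - [[0, 0, 0], -0.0405]
    - [[0.05, 0.03, 0], 0]
    - [[0.053, 0.037, 0], 0]
  claw: 0.0

```text
t: 17.9
eef_pos: [529.5, -259.3, 131.7]
tcp_rot: [-3.141, -0.001, 1.88]
ft_force: [0.1, 0.0, 0.4]
opening: 0.234
grip_force: 0.0
```

Request:
arm_command:
  rows:
    - [[0, 0, 0.08], 0]
    - [[0, 0, 0.08], 0]
    - [[0, 0, 0.05], 0]
    - [[0, 0, 0.01], 0]
    - [[0, 0, 0], 0]

```text
t: 18.4
eef_pos: [529.8, -259.9, 77.1]
tcp_rot: [-3.141, -0.0, 1.884]
ft_force: [-0.3, 0.5, 0.4]
opening: 0.007
grip_force: 0.0
```

Run:
```python
from h import *
s=state(); print(s["eef_pos"],s["tcp_rot"],s["opening"],s["ft_force"]); im,d,c=snap("wrist","w9.png")
Q=tcpcloud(cloud(d,c),s); Q[...,2]-=s["eef_pos"][2]
m=(d>0)&(abs(Q[...,0])<25)&(abs(Q[...,1])<30)&(Q[...,2]>12)&(Q[...,2]<60); q=Q[m]
for z in range(12,40,2):
    b=q[(q[:,2]>=z)&(q[:,2]<z+2)]
    if len(b): print(z,len(b),b.min(0).round(1),b.max(0).round(1))
w=np.array([527.8,-253.2])-s["eef_pos"][:2]; print("worm in tool x,left",rz(np.degrees(s["tcp_rot"][2])).T@w)
```

```text
[ 529.77662818 -259.88110523   77.12312322] [-3.14127613e+00 -3.27066930e-04  1.88440843e+00] 0.0067884120052256105 [-0.34851417  0.49833535  0.36572986]
12 61 [ 5.5 -8.6 12. ] [10.8  7.6 13.6]
22 10 [ 9.7 -4.7 22. ] [11.6  3.8 23.9]
24 22 [ 9.5 -4.7 24. ] [11.7  3.7 25.9]
26 19 [ 9.4 -4.7 26.3] [12.   4.2 27.8]
28 28 [ 9.6 -5.2 28. ] [11.8  4.1 30. ]
30 21 [ 9.5 -5.1 30.4] [11.7  4.1 32. ]
32 27 [ 9.6 -5.6 32. ] [11.7  5.1 33.9]
34 34 [ 9.6 -7.1 34.2] [11.9  6.1 36. ]
36 39 [ 9.3 -7.6 36. ] [11.7  6.6 37.9]
38 36 [ 9.6 -8.  38. ] [12.2  6.5 40. ]
worm in tool x,left [ 6.96502038 -0.180879  ]
```

Request:
arm_command:
  rows:
    - [[0, 0, 0.014], 0]
    - [[0, 0, 0.01], 0]
    - [[0, 0, 0], 0]
    - [[0, 0, 0.002], 0]
    - [[0, 0, 0], 0]

```text
t: 18.95
eef_pos: [529.6, -260.4, 70.8]
tcp_rot: [3.142, 0.0, 1.885]
ft_force: [1.0, 0.3, -0.3]
opening: 0.009
grip_force: 0.0
```

Request:
arm_command:
  rows:
    - [[0, 0, 0.002], 0]
    - [[0, 0, 0.002], 0]
    - [[0, 0, 0.002], 0]
    - [[0, 0, 0], 0]
    - [[0, 0, 0], 0]

```text
t: 19.45
eef_pos: [529.6, -260.3, 69.2]
tcp_rot: [-3.142, 0.0, 1.885]
ft_force: [0.3, -0.5, 0.8]
opening: 0.007
grip_force: 0.0
```

Request:
arm_command:
  rows:
    - [[0, 0, 0.003], 0]
    - [[0, 0, 0.002], 0]
    - [[0, 0, 0], 0]
    - [[0, 0, 0], 0]
    - [[0, 0, 0], 0]

```text
t: 19.95
eef_pos: [529.6, -260.3, 68.0]
tcp_rot: [3.142, 0.0, 1.885]
ft_force: [-0.4, 0.4, 0.1]
opening: 0.003
grip_force: 0.0
```

Request:
arm_command:
  rows:
    - [[0, 0, 0.003], 0]
    - [[0, 0, 0], 0]
    - [[0, 0, 0], 0]
    - [[0, 0, 0], 0]
    - [[0, 0, 0], 0]

```text
t: 20.45
eef_pos: [529.6, -260.3, 67.2]
tcp_rot: [-3.142, 0.0, 1.885]
ft_force: [-0.1, 0.1, -0.5]
opening: 0.007
grip_force: 0.0
```

Request:
arm_command:
  rows:
    - [[0, 0, 0.002], 0]
    - [[0, 0, 0], 0]
    - [[0, 0, 0], 0]
    - [[0, 0, 0.001], 0]
    - [[0, 0, 0], 0]

```text
t: 20.95
eef_pos: [529.7, -260.3, 66.6]
tcp_rot: [3.142, 0.0, 1.885]
ft_force: [0.1, 1.3, 0.3]
opening: 0.002
grip_force: 0.7
```

Request:
arm_command:
  rows:
    - [[0, 0, 0.002], 0]
    - [[0, 0, 0], 0]
    - [[0, 0, 0], 0]
    - [[0, 0, 0], 0]
    - [[0, 0, 0], 0]

```text
t: 21.45
eef_pos: [529.7, -260.4, 66.4]
tcp_rot: [3.141, 0.0, 1.885]
ft_force: [-1.9, 0.2, 6.0]
opening: 0.003
grip_force: 2.8
```

Request:
arm_command:
  rows:
    - [[0, 0, 0.0016], 0]
    - [[0.012, 0, 0], 0]
    - [[0.016, 0, 0], 0]
    - [[0.016, 0, 0], 0]
    - [[0.016, 0, 0], 0]

```text
t: 21.95
eef_pos: [525.5, -247.1, 66.3]
tcp_rot: [3.14, 0.003, 1.885]
ft_force: [-1.3, -4.6, 6.0]
opening: 0.004
grip_force: 3.2
```

Run:
```python
from h import *
s=state(); print(s["eef_pos"],s["ft_force"])
w=np.array([527.8,-253.2])-s["eef_pos"][:2]; print("worm in tool",rz(np.degrees(s["tcp_rot"][2])).T@w)
```

```text
[ 525.49563146 -247.05369595   66.34073421] [-1.32601663 -4.5870715   5.95093936]
worm in tool [-6.55763706 -0.29079896]
```

Request:
arm_command:
  rows:
    - [[0, 0, -0.014], 0]
    - [[-0.03, 0, 0], 0]
    - [[-0.03, 0, 0], 0]
    - [[0, 0, 0.013], 0]
    - [[0, 0, 0.0025], 0]

```text
t: 22.45
eef_pos: [530.5, -261.8, 66.1]
tcp_rot: [3.14, 0.003, 1.885]
ft_force: [-2.7, -2.4, 16.7]
opening: 0.006
grip_force: 8.3
```

Request:
arm_command:
  rows:
    - [[0, 0, 0], 0]
    - [[0.014, 0, 0], 0]
    - [[0.016, 0, 0], 0]
    - [[0.016, 0, 0], 0]
    - [[0.016, 0, 0], 0]

```text
t: 22.95
eef_pos: [525.3, -247.2, 66.2]
tcp_rot: [3.141, 0.003, 1.885]
ft_force: [-4.6, -7.2, 12.8]
opening: 0.009
grip_force: 6.4
```

Request:
arm_command:
  rows:
    - [[0, 0, -0.1], 0]
    - [[-0.1, 0, -0.12], 0]
    - [[-0.05, 0, 0], 0]
    - [[0, 0, 0], 0]
    - [[0, 0, 0], 0]

```text
t: 23.45
eef_pos: [535.6, -280.7, 118.7]
tcp_rot: [-3.14, -0.002, 1.885]
ft_force: [-1.3, -0.7, -0.5]
opening: 0.004
grip_force: 0.0
```

```bash
cat > jaw.py <<'E'
import sys
from h import *
s=state(); im,d,c=snap("wrist",sys.argv[1]); P=cloud(d,c)
print(s["eef_pos"],s["tcp_rot"][2])
m=(d>0)&(P[...,2]>82)&(P[...,2]<92)&(np.hypot(P[...,0]-524,P[...,1]+219)<50); q=P[m]
r=np.zeros((600,600,3),np.uint8)
u,v=px(c,[524,-225,86]); u,v=int(u),int(v); cr=im[max(0,v-60):v+60,max(0,u-80):u+80]; print(u,v)
cv2.imwrite("pics/c"+sys.argv[1],cv2.resize(cr,None,fx=5,fy=5,interpolation=cv2.INTER_CUBIC)[:,:,::-1])
E
python3 jaw.py w10.png; python3 - <<'E'
E
```

```text
[ 535.6107266  -280.71100431  118.74728156] 1.8846153265895627
286 143
```

View pics/cw10.png

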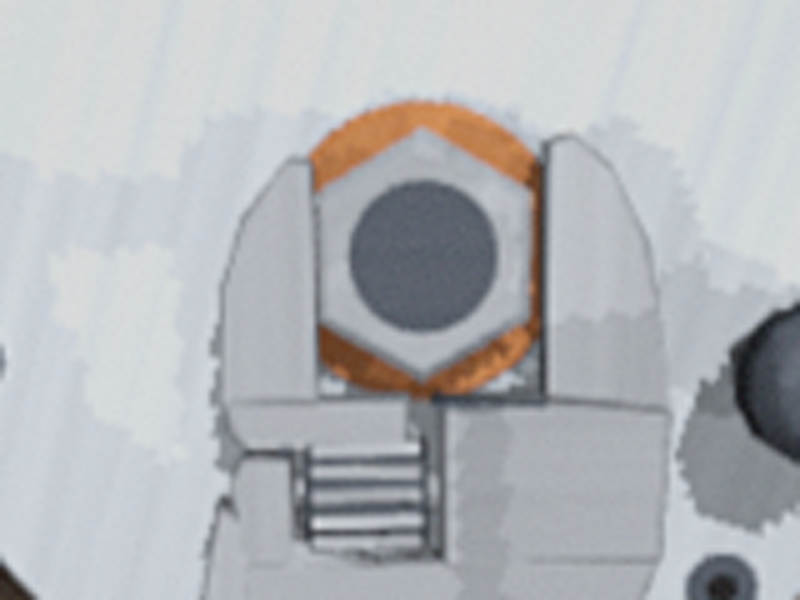

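The jaw now touches the left flat, with about 2 mm of gap left at right (crop x 530–545). Three more strokes; skidding does no harm.

Request:
arm_command:
  rows:
    - [[0.044, 0, 0.08], 0]
    - [[0.044, 0, 0.08], 0]
    - [[0, 0, 0.045], 0]
    - [[0, 0, 0.013], 0]
    - [[0, 0, 0.001], 0]

```text
t: 24.0
eef_pos: [529.2, -260.2, 66.1]
tcp_rot: [-3.141, -0.001, 1.886]
ft_force: [-6.7, 1.9, 15.3]
opening: 0.002
grip_force: 7.4
```

Request:
arm_command:
  rows:
    - [[0, 0, 0], 0]
    - [[0.014, 0, 0], 0]
    - [[0.016, 0, 0], 0]
    - [[0.016, 0, 0], 0]
    - [[0.016, 0, 0], 0]

```text
t: 24.5
eef_pos: [525.1, -247.1, 66.3]
tcp_rot: [3.141, 0.003, 1.886]
ft_force: [-4.7, -7.1, 9.2]
opening: 0.004
grip_force: 4.6
```

Request:
arm_command:
  rows:
    - [[0, 0, -0.014], 0]
    - [[-0.031, 0, 0], 0]
    - [[-0.031, 0, 0], 0]
    - [[0, 0, 0.013], 0]
    - [[0, 0, 0.001], 0]

```text
t: 25.0
eef_pos: [530.6, -261.8, 66.2]
tcp_rot: [3.14, 0.003, 1.885]
ft_force: [-1.5, -5.1, 12.0]
opening: 0.002
grip_force: 6.1
```

Request:
arm_command:
  rows:
    - [[0, 0, 0], 0]
    - [[0.014, 0, 0], 0]
    - [[0.016, 0, 0], 0]
    - [[0.016, 0, 0], 0]
    - [[0.016, 0, 0], 0]

```text
t: 25.5
eef_pos: [526.5, -247.5, 66.3]
tcp_rot: [3.139, 0.005, 1.885]
ft_force: [1.9, -7.2, 6.7]
opening: 0.003
grip_force: 3.6
```

Request:
arm_command:
  rows:
    - [[0, 0, -0.014], 0]
    - [[-0.031, 0, 0], 0]
    - [[-0.031, 0, 0], 0]
    - [[0, 0, 0.013], 0]
    - [[0, 0, 0.001], 0]

```text
t: 26.0
eef_pos: [530.4, -261.8, 66.1]
tcp_rot: [3.14, 0.003, 1.885]
ft_force: [-1.6, -4.6, 12.8]
opening: 0.006
grip_force: 6.3
```

Request:
arm_command:
  rows:
    - [[0, 0, 0], 0]
    - [[0.014, 0, 0], 0]
    - [[0.016, 0, 0], 0]
    - [[0.016, 0, 0], 0]
    - [[0.016, 0, 0], 0]

```text
t: 26.5
eef_pos: [526.5, -247.5, 66.3]
tcp_rot: [3.139, 0.005, 1.885]
ft_force: [3.2, -7.2, 7.2]
opening: 0.003
grip_force: 3.7
```

Request:
arm_command:
  rows:
    - [[0, 0, -0.1], 0]
    - [[-0.1, 0, -0.12], 0]
    - [[-0.05, 0, 0], 0]
    - [[0, 0, 0], 0]
    - [[0, 0, 0], 0]

```text
t: 27.0
eef_pos: [535.6, -280.7, 119.0]
tcp_rot: [-3.14, -0.002, 1.885]
ft_force: [0.2, 0.4, -0.1]
opening: 0.002
grip_force: 0.0
```

```bash
python3 jaw.py w11.png
python3 - <<'E'
from h import *
s=state(); im,d,c=snap("wrist"); P=cloud(d,c)
q=P[(d>0)&(P[...,2]>87)&(P[...,2]<96)&(P[...,1]<-295)&(P[...,1]>-410)&(abs(P[...,0]-518)<30)]
o=[]
for y in range(-405,-295,10):
    b=q[abs(q[:,1]-y)<5]
    if len(b)>20: o.append((y,(b[:,0].min()+b[:,0].max())/2,np.ptp(b[:,0]),np.median(b[:,2])))
o=np.array(o); print(o.round(1)); print(np.degrees(np.arctan(np.polyfit(o[:,0],o[:,1],1)[0])))
E
```

```text
[ 535.58157082 -280.68392297  118.95220632] 1.8846018933087982
286 143
[[-315.   514.5    9.5   88.9]
 [-305.   519.8   21.5   89.5]]
27.87565844529551
```

View pics/cw11.png

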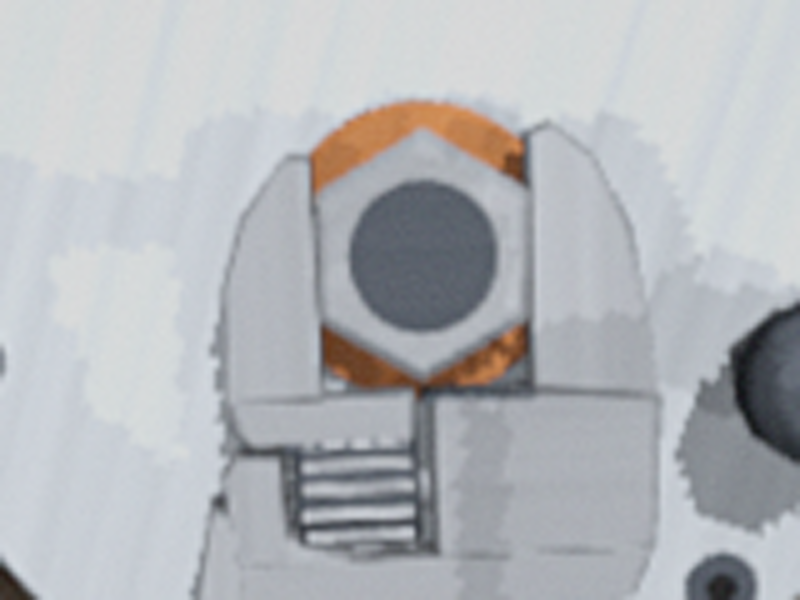

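The jaw is now snug on both flats, and the last two strokes stalled at the same place. Moving over the handle.

Request:
arm_command:
  rows:
    - [[0, 0, 0], 0.0425]
    - [[0, 0, 0], 0.0425]
    - [[0, 0, 0], 0.0425]
    - [[-0.13, -0.03, 0], 0]
    - [[-0.126, -0.037, 0], 0]
  claw: 0.6

```text
t: 27.6
eef_pos: [514.1, -342.9, 119.7]
tcp_rot: [-3.141, -0.001, 1.487]
ft_force: [-0.0, 0.3, 0.5]
opening: 0.367
grip_force: 0.0
```

Request:
arm_command:
  rows:
    - [[0, 0, 0], 0]
    - [[0, 0, 0], 0]
    - [[0, 0, 0], 0]
    - [[0, 0, 0], 0]
    - [[0, 0, 0], 0]

```text
t: 28.1
eef_pos: [514.5, -342.8, 120.4]
tcp_rot: [-3.142, -0.0, 1.486]
ft_force: [0.5, 0.6, -0.2]
opening: 0.596
grip_force: 0.0
```

Run:
```python
from h import *
s=state(); im,d,c=snap("wrist","w12.png"); P=cloud(d,c); print(s["eef_pos"],s["tcp_rot"][2],s["opening"])
q=P[(d>0)&(P[...,2]>87)&(P[...,2]<96)&(P[...,1]<-292)&(P[...,1]>-410)&(abs(P[...,0]-515)<20)]
o=[]
for y in range(-405,-290,8):
    b=q[abs(q[:,1]-y)<4]
    if len(b)>20: o.append((y,(b[:,0].min()+b[:,0].max())/2,np.ptp(b[:,0]),np.median(b[:,2])))
o=np.array(o); print(o.round(1))
o=o[(o[:,2]>22)&(o[:,2]<28)]; k=np.polyfit(o[:,0],o[:,1],1); print("handle dir",270-np.degrees(np.arctan(k[0])),"x at -343",np.polyval(k,-343),"x at plug",np.polyval(k,-218.5))
```

```text
[ 514.50604995 -342.76891051  120.40618551] 1.4856058070772757 0.5963450773640283
[[-389.   519.2   22.    88.8]
 [-381.   519.5   21.3   89.4]
 [-373.   519.7   24.8   89.6]
 [-365.   520.1   25.2   89.6]
 [-357.   520.5   24.1   89.6]
 [-349.   520.2   24.8   89.5]
 [-341.   520.7   25.3   89.6]
 [-333.   520.9   25.    89.5]
 [-325.   521.3   23.9   89.5]
 [-317.   521.4   25.4   89.6]
 [-309.   521.5   25.    89.6]
 [-301.   522.    22.    89.4]
 [-293.   521.6   21.5   88.5]]
handle dir 268.3111784409918 x at -343 520.6449425974489 x at plug 524.3157050549137
```

The handle points to 268.3° instead of 265.5°, so the wrench sits cocked by 2.8° and the jaw bound early, leaving about 0.7 mm. I'll nudge the handle straight by partly closing the fingers round it without clamping, then roll the worm again.

Request:
arm_command:
  rows:
    - [[0, -0.008, 0.05], -0.0023]
    - [[0, 0, 0.1], 0]
    - [[0, 0, 0.09], 0]
    - [[0, 0, 0.026], 0]
    - [[0, 0, 0], 0]

```text
t: 28.65
eef_pos: [511.8, -343.0, 52.7]
tcp_rot: [-3.14, -0.001, 1.492]
ft_force: [0.6, 0.2, 1.0]
opening: 0.599
grip_force: 0.0
```

Request:
arm_command:
  rows:
    - [[0, 0, 0], 0]
    - [[0, 0, 0], 0]
    - [[0, 0, 0], 0]
    - [[0, 0, 0], 0]
    - [[0, 0, 0], 0]
  claw: 0.32

```text
t: 29.15
eef_pos: [512.6, -343.6, 54.4]
tcp_rot: [3.141, 0.001, 1.492]
ft_force: [1.9, -0.6, 0.6]
opening: 0.325
grip_force: 0.8
```

Request:
arm_command:
  rows:
    - [[0, 0, 0], 0]
    - [[0, 0, 0], 0]
    - [[0, 0, 0], 0]
    - [[0, 0, 0], 0]
    - [[0, 0, 0], 0]
  claw: 0.6

```text
t: 29.65
eef_pos: [512.2, -343.3, 53.9]
tcp_rot: [-3.141, -0.0, 1.492]
ft_force: [-0.0, 0.4, -0.6]
opening: 0.593
grip_force: 0.0
```

```bash
cat > hd.py <<'E'
from h import *
s=state(); im,d,c=snap("wrist"); P=cloud(d,c); print(s["eef_pos"],s["tcp_rot"][2],s["opening"],s["ft_force"])
q=P[(d>0)&(P[...,2]>87)&(P[...,2]<96)&(P[...,1]<-292)&(P[...,1]>-410)&(abs(P[...,0]-515)<20)]
o=[]
for y in range(-405,-290,8):
    b=q[abs(q[:,1]-y)<4]
    if len(b)>20: o.append((y,(b[:,0].min()+b[:,0].max())/2,np.ptp(b[:,0])))
o=np.array(o); o=o[(o[:,2]>22.5)&(o[:,2]<28)]; k=np.polyfit(o[:,0],o[:,1],1); print(len(o),"handle dir",270-np.degrees(np.arctan(k[0])),"x at -343",np.polyval(k,-343),"x at plug",np.polyval(k,-218.5))
E
python3 hd.py
```

```text
[ 512.16320604 -343.33617216   53.85469698] 1.4918304126474937 0.5930963081305173 [-0.00606916  0.35101562 -0.60736033]
10 handle dir 266.0124919512539 x at -343 515.5271877867092 x at plug 524.205799363432
```

Request:
arm_command:
  rows:
    - [[0, 0, -0.08], 0]
    - [[0, 0, -0.18], 0]
    - [[0.13, 0.01, 0], 0]
    - [[0.13, 0.013, 0], 0]
    - [[0.074, 0.01, 0], -0.0417]
  claw: 0.0

```text
t: 30.2
eef_pos: [527.1, -259.0, 119.3]
tcp_rot: [3.141, 0.0, 1.624]
ft_force: [0.3, -0.3, 0.0]
opening: 0.233
grip_force: 0.0
```

Request:
arm_command:
  rows:
    - [[0, 0, 0.03], -0.0417]
    - [[0, 0, 0.03], -0.0417]
    - [[0, 0, 0.08], 0]
    - [[0, 0, 0.05], 0]
    - [[0, 0, 0], 0]

```text
t: 30.7
eef_pos: [526.3, -260.4, 69.8]
tcp_rot: [-3.14, -0.002, 1.884]
ft_force: [0.1, -0.5, 0.4]
opening: 0.001
grip_force: 0.0
```

Request:
arm_command:
  rows:
    - [[0, 0, 0], 0]
    - [[0, 0, 0], 0]
    - [[0, 0, 0], 0]
    - [[0, 0, 0], 0]
    - [[0, 0, 0], 0]

```text
t: 31.2
eef_pos: [527.1, -260.9, 71.8]
tcp_rot: [3.141, 0.0, 1.885]
ft_force: [0.1, -0.5, 0.3]
opening: 0.002
grip_force: 0.0
```

Request:
arm_command:
  rows:
    - [[0, 0, 0.015], 0]
    - [[0, 0, 0.006], 0]
    - [[0, 0, 0.002], 0]
    - [[0, 0, 0], 0]
    - [[0, 0, 0], 0]

```text
t: 31.7
eef_pos: [527.1, -260.9, 66.3]
tcp_rot: [3.141, 0.0, 1.885]
ft_force: [-1.8, 0.9, 8.7]
opening: 0.007
grip_force: 4.6
```

Request:
arm_command:
  rows:
    - [[0, 0, 0.001], 0]
    - [[0, 0, 0], 0]
    - [[0, 0, 0], 0]
    - [[0, 0, 0], 0]
    - [[0, 0, 0], 0]

```text
t: 32.2
eef_pos: [527.2, -260.9, 66.3]
tcp_rot: [3.141, 0.001, 1.885]
ft_force: [-3.0, 1.3, 11.7]
opening: 0.006
grip_force: 5.7
```

Request:
arm_command:
  rows:
    - [[0.012, 0, 0], 0]
    - [[0.014, 0, 0], 0]
    - [[0.014, 0, 0], 0]
    - [[0.014, 0, 0], 0]
    - [[0, 0, 0], 0]

```text
t: 32.7
eef_pos: [524.1, -248.9, 66.3]
tcp_rot: [3.139, 0.003, 1.885]
ft_force: [1.9, -2.9, 6.5]
opening: 0.007
grip_force: 3.4
```

Request:
arm_command:
  rows:
    - [[0, 0, -0.014], 0]
    - [[-0.027, 0, 0], 0]
    - [[-0.027, 0, 0], 0]
    - [[0, 0, 0.013], 0]
    - [[0, 0, 0.001], 0]

```text
t: 33.2
eef_pos: [527.7, -262.0, 66.2]
tcp_rot: [3.14, 0.002, 1.885]
ft_force: [-0.9, -2.9, 12.7]
opening: 0.006
grip_force: 6.3
```

Request:
arm_command:
  rows:
    - [[0.012, 0, 0], 0]
    - [[0.014, 0, 0], 0]
    - [[0.014, 0, 0], 0]
    - [[0.014, 0, 0], 0]
    - [[0, 0, 0], 0]

```text
t: 33.7
eef_pos: [524.3, -249.3, 66.3]
tcp_rot: [3.139, 0.004, 1.885]
ft_force: [2.0, -3.9, 8.4]
opening: 0.002
grip_force: 4.0
```

Request:
arm_command:
  rows:
    - [[0, 0, -0.1], 0]
    - [[-0.1, 0, -0.12], 0]
    - [[-0.05, 0, 0], 0.0417]
    - [[0, 0, 0], 0.0417]
    - [[0, 0, 0], 0.0417]

```text
t: 34.2
eef_pos: [534.2, -284.0, 119.9]
tcp_rot: [-3.141, -0.0, 1.486]
ft_force: [0.0, -0.8, 0.2]
opening: 0.006
grip_force: 0.0
```

Request:
arm_command:
  rows:
    - [[-0.1, -0.03, 0], 0]
    - [[-0.1, 0, 0], 0]
    - [[-0.06, 0, 0], 0]
    - [[0, 0, 0], 0]
    - [[0, 0, 0], 0]
  claw: 0.6

```text
t: 34.7
eef_pos: [521.6, -347.4, 120.0]
tcp_rot: [-3.141, -0.001, 1.491]
ft_force: [0.4, 0.8, 0.2]
opening: 0.369
grip_force: 0.0
```

```bash
python3 hd.py; python3 jaw.py w13.png
```

```text
[ 521.64720969 -347.36342954  119.95320365] 1.4912642063981942 0.36850256772009243 [0.42993996 0.75159316 0.24135641]
12 handle dir 265.90992286182114 x at -343 515.7269787121817 x at plug 524.6295774266457
[ 521.80812971 -347.00361851  120.13289957] 1.4918999673136133
266 41
```

View pics/cw13.png

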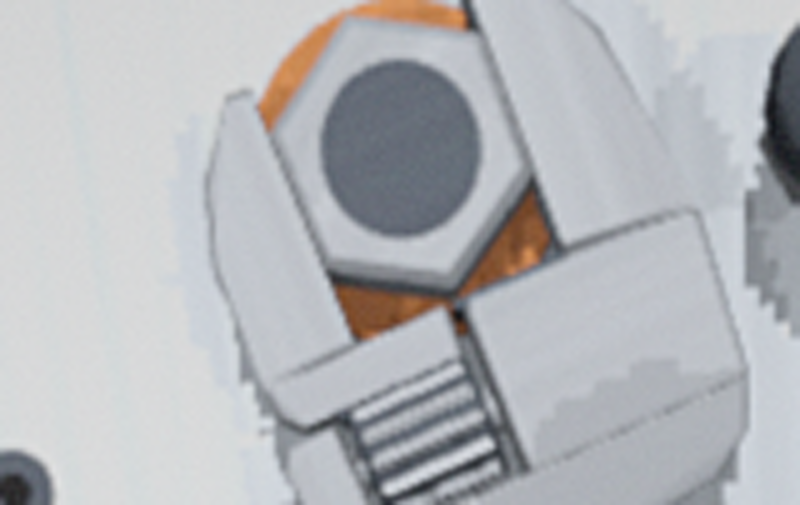

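The jaw faces now lie parallel to the flats with no gap visible. One more stroke to confirm it stalls.

Request:
arm_command:
  rows:
    - [[0.12, -0.006, 0], 0]
    - [[0.13, 0, 0], 0]
    - [[0.096, 0, 0], -0.0417]
    - [[0, 0, 0.03], -0.0417]
    - [[0, 0, 0.03], -0.0417]
  claw: 0.0

```text
t: 35.3
eef_pos: [527.6, -259.8, 105.7]
tcp_rot: [3.141, 0.001, 1.893]
ft_force: [0.3, 0.3, -0.4]
opening: 0.149
grip_force: 0.0
```

Request:
arm_command:
  rows:
    - [[0, 0, 0.08], 0]
    - [[0, 0, 0.055], 0]
    - [[0, 0, 0.01], 0]
    - [[0, 0, 0], 0]
    - [[0, 0, 0], 0]

```text
t: 35.8
eef_pos: [527.5, -261.6, 69.7]
tcp_rot: [3.141, 0.001, 1.885]
ft_force: [-0.1, -0.5, 1.1]
opening: 0.003
grip_force: 0.0
```

Request:
arm_command:
  rows:
    - [[0, 0, 0.01], 0]
    - [[0, 0, 0.002], 0]
    - [[0, 0, 0], 0]
    - [[0, 0, 0], 0]
    - [[0, 0, 0], 0]

```text
t: 36.3
eef_pos: [527.3, -261.6, 66.5]
tcp_rot: [3.141, 0.001, 1.885]
ft_force: [0.2, -0.6, 3.7]
opening: 0.006
grip_force: 1.8
```

Request:
arm_command:
  rows:
    - [[0, 0, 0.0024], 0]
    - [[0.012, 0, 0], 0]
    - [[0.014, 0, 0], 0]
    - [[0.014, 0, 0], 0]
    - [[0.014, 0, 0], 0]

```text
t: 36.8
eef_pos: [524.2, -249.9, 66.4]
tcp_rot: [3.139, 0.004, 1.885]
ft_force: [3.1, -4.9, 4.9]
opening: 0.004
grip_force: 2.6
```

Request:
arm_command:
  rows:
    - [[0, 0, -0.1], 0]
    - [[-0.1, 0, -0.12], 0]
    - [[-0.05, 0, 0], 0.0417]
    - [[0, 0, 0], 0.0417]
    - [[0, 0, 0], 0.0417]

```text
t: 37.3
eef_pos: [534.4, -284.6, 120.4]
tcp_rot: [-3.141, -0.0, 1.486]
ft_force: [0.6, -0.3, -0.4]
opening: 0.006
grip_force: 0.0
```

Request:
arm_command:
  rows:
    - [[-0.1, -0.03, 0], 0]
    - [[-0.1, -0.02, 0], 0]
    - [[-0.04, 0, 0], 0]
    - [[0, 0, 0], 0]
    - [[0, 0, 0], 0]
  claw: 0.6

```text
t: 37.8
eef_pos: [517.4, -342.5, 120.3]
tcp_rot: [-3.141, -0.0, 1.492]
ft_force: [0.4, 0.5, -0.2]
opening: 0.369
grip_force: 0.0
```

```bash
python3 hd.py
python3 - <<'E'
from h import *
s=state(); im,d,c=snap("wrist","w14.png"); P=cloud(d,c)
# along wrench y through plug: gray profile at z=86, yaw 108.2
for x in (-12,-6,6,12):
    row=[]
    for y in np.arange(-20,20.1,1):
        p=np.array([524.4,-218.5])+rz(108.2)@[x,y]; u,v=px(c,[*p,86.]); 
        row.append(int(cv2.getRectSubPix(im,(1,1),(float(u),float(v)))[0,0].mean()) if 0<u<560 and 0<v<420 else -1)
    print(x,row)
E
```

```text
[ 517.42449985 -342.45442787  120.3223144 ] 1.4916386133003086 0.3687575231893143 [ 0.4264095   0.46456866 -0.17354937]
9 handle dir 266.3687732131255 x at -343 515.6789648722357 x at plug 523.5799656461677
-12 [194, 195, 197, 195, 195, 124, 72, 74, 72, 73, 73, 101, 122, 139, 158, 181, 195, 198, 198, 197, 195, 196, 197, 197, 193, 179, 149, 135, 125, 97, 70, 67, 75, 82, 86, 167, 197, 194, 193, 196, 197]
-6 [194, 194, 197, 197, 196, 145, 165, 198, 197, 196, 197, 193, 152, 111, 108, 108, 110, 110, 109, 110, 110, 111, 111, 109, 111, 109, 107, 115, 165, 193, 194, 193, 195, 184, 139, 171, 198, 193, 194, 194, 198]
6 [195, 197, 197, 198, 198, 147, 164, 191, 193, 193, 192, 147, 105, 109, 111, 108, 107, 110, 108, 107, 110, 108, 109, 106, 109, 108, 107, 107, 110, 170, 190, 189, 189, 187, 159, 172, 198, 193, 193, 195, 197]
12 [194, 195, 197, 199, 199, 134, 71, 117, 140, 139, 152, 172, 179, 187, 191, 192, 193, 193, 195, 192, 191, 189, 191, 190, 192, 192, 192, 185, 174, 160, 142, 128, 127, 123, 130, 169, 200, 193, 193, 195, 182]
```

The jaw edges measure y≈±14.7 on the flats, so the jaw is snug. Now take the handle.

Request:
arm_command:
  rows:
    - [[0, -0.007, 0.05], -0.003]
    - [[0, 0, 0.1], 0]
    - [[0, 0, 0.09], 0]
    - [[0, 0, 0.026], 0]
    - [[0, 0, 0], 0]

```text
t: 38.4
eef_pos: [515.3, -342.3, 52.9]
tcp_rot: [-3.14, -0.001, 1.502]
ft_force: [-0.2, 0.2, -0.3]
opening: 0.598
grip_force: 0.0
```

Request:
arm_command:
  rows:
    - [[0, 0, 0], 0]
    - [[0, 0, 0], 0]
    - [[0, 0, 0], 0]
    - [[0, 0, 0], 0]
    - [[0, 0, 0], 0]
  claw: 0.0

```text
t: 38.9
eef_pos: [515.6, -343.1, 54.5]
tcp_rot: [3.141, 0.001, 1.502]
ft_force: [-0.7, 0.9, 3.6]
opening: 0.265
grip_force: 30.0
```

Request:
arm_command:
  rows:
    - [[0, 0, 0], 0]
    - [[0, 0, 0], 0]
    - [[0, 0, 0], 0]
    - [[0, 0, 0], 0]
    - [[0, 0, 0], 0]

```text
t: 39.4
eef_pos: [515.7, -343.1, 54.5]
tcp_rot: [3.141, 0.0, 1.502]
ft_force: [-2.5, -0.2, 5.6]
opening: 0.268
grip_force: 30.0
```

Request:
arm_command:
  rows:
    - [[0.0019, -0.0435, 0], 0.0278]
    - [[0.0019, -0.0435, 0], 0.0278]
    - [[0.0019, -0.0435, 0], 0.0278]
    - [[0.0019, -0.0435, 0], 0.0278]
    - [[0.0019, -0.0435, 0], 0.0278]

```text
t: 39.9
eef_pos: [464.0, -328.2, 54.5]
tcp_rot: [3.14, 0.001, 1.062]
ft_force: [0.8, -0.1, 3.9]
opening: 0.267
grip_force: 30.1
```

Run:
```python
from h import *
s=state(); v=s["eef_pos"][:2]-[524.2,-218.5]; print(s["eef_pos"],s["tcp_rot"],np.hypot(*v),np.degrees(np.arctan2(v[1],v[0]))%360,s["ft_force"],s["moment"])
```

```text
[ 463.98072263 -328.19487614   54.51735902] [3.13961695e+00 8.76544959e-04 1.06189326e+00] 125.13723353675374 241.234502121473 [ 0.75984837 -0.05445344  3.89956419] [-0.13780501 -0.17213337  0.52303929]
```

Request:
arm_command:
  rows:
    - [[0.0019, -0.0435, 0], 0.0278]
    - [[0.0019, -0.0435, 0], 0.0278]
    - [[0.0019, -0.0435, 0], 0.0278]
    - [[0.0019, -0.0435, 0], 0.0278]
    - [[0.0019, -0.0435, 0], 0.0278]

```text
t: 40.4
eef_pos: [423.1, -292.5, 54.5]
tcp_rot: [3.14, 0.001, 0.626]
ft_force: [-2.3, -3.8, 5.0]
opening: 0.272
grip_force: 30.1
```

Request:
arm_command:
  rows:
    - [[0.0019, -0.0435, 0], 0.0278]
    - [[0.0019, -0.0435, 0], 0.0278]
    - [[0, 0, 0], 0]
    - [[0, 0, 0], 0]
    - [[0, 0, 0], 0]

```text
t: 40.9
eef_pos: [411.0, -272.5, 54.4]
tcp_rot: [-3.139, 0.001, 0.453]
ft_force: [-8.8, 2.0, 12.5]
opening: 0.274
grip_force: 30.0
```

```bash
cat > pa.py <<'E'
from h import *
s=state(); v=s["eef_pos"][:2]-[524.2,-218.5]; print(s["eef_pos"],np.degrees(s["tcp_rot"][2]),np.hypot(*v),np.degrees(np.arctan2(v[1],v[0]))%360,s["ft_force"],s["moment"])
import sys
im,d,c=snap("wrist",sys.argv[1])
# jaw/plug profile: find wrench yaw from image edges: rectify head region at z=86
S=8; pts=[(x,y) for x in (-50,50) for y in (-50,50)]
src=np.float32([px(c,[524.2+x,-218.5+y,86.]) for x,y in pts]); dst=np.float32([[(50-y)*S,(50-x)*S] for x,y in pts])
H=cv2.getPerspectiveTransform(src,dst); r=cv2.warpPerspective(im,H,(100*S,100*S)); cv2.imwrite("pics/r"+sys.argv[1],r[:,:,::-1])
g=cv2.GaussianBlur(cv2.cvtColor(r,cv2.COLOR_RGB2GRAY),(0,0),3).astype(float)
# washer copper mask to see hexagon orientation; gradient orientation histogram within hex-flat annulus
gx=cv2.Sobel(g,cv2.CV_64F,1,0);gy=cv2.Sobel(g,cv2.CV_64F,0,1)
yy,xx=np.mgrid[0:800,0:800]; X=(400-yy)/S; Y=(400-xx)/S
GX=-gy;GY=-gx; R=np.hypot(X,Y); A=np.arctan2(GY,GX); M=np.hypot(gx,gy)
for a,b in ((13.5,18),):
    m=(R>a)&(R<b); z=(M[m]*np.exp(6j*A[m])).sum(); print("hex normal mod 60:",np.degrees(np.angle(z))/6%60, abs(z)/M[m].sum())
E
python3 pa.py w15.png
```

```text
[ 411.00832584 -272.5026914    54.39901964] 25.947889495445917 125.41389786098618 205.50537386608687 [-8.81061771  1.95438402 12.47248466] [ 0.41337287  1.53180767 -0.13734004]
hex normal mod 60: 20.607098033457078 0.7250650540972711
```

Request:
arm_command:
  rows:
    - [[0, 0, 0], 0]
    - [[0, 0, 0], 0]
    - [[0, 0, 0], 0]
    - [[0, 0, 0], 0]
    - [[0, 0, 0], 0]
  claw: 0.6

```text
t: 41.45
eef_pos: [412.3, -273.2, 54.0]
tcp_rot: [3.142, -0.0, 0.453]
ft_force: [0.2, 0.2, -0.0]
opening: 0.585
grip_force: 0.0
```

Request:
arm_command:
  rows:
    - [[0, 0, -0.08], 0]
    - [[0, 0, -0.15], 0]
    - [[0.1, 0, -0.1], 0]
    - [[0.1, 0, 0], 0]
    - [[0, 0, 0], 0]

```text
t: 41.95
eef_pos: [459.1, -250.7, 137.3]
tcp_rot: [3.139, -0.001, 0.455]
ft_force: [-0.5, -0.4, 0.2]
opening: 0.599
grip_force: 0.0
```

```bash
python3 pa.py w16.png
python3 - <<'E'
from h import *
import cv2
s=state(); im,d,c=snap("wrist"); P=cloud(d,c)
# handle axis: grip points z 87..95, in frame along 205.5deg
R=rz(205.5); L=(P[...,:2]-[524.2,-218.5])@R   # x along handle, y left of it
o=[]
for x in range(80,180,8):
    b=L[(d>0)&(P[...,2]>86.8)&(P[...,2]<95)&(abs(L[...,0]-x)<4)&(abs(L[...,1])<22)]
    if len(b)>20: o.append((x,(b[:,1].min()+b[:,1].max())/2,np.ptp(b[:,1])))
o=np.array(o); print(o.round(1)); k=np.polyfit(o[:,0],o[:,1],1); print("handle dir",205.5+np.degrees(np.arctan(k[0])),"offset at plug",k[1])
# line detection in rectified image
r=cv2.imread("pics/rw16.png"); g=cv2.cvtColor(r,cv2.COLOR_BGR2GRAY)
ls=cv2.createLineSegmentDetector().detect(g)[0][:,0]
for x1,y1,x2,y2 in ls:
    l=np.hypot(x2-x1,y2-y1)/8; a=np.array([(400-y1)/8,(400-x1)/8]); b=np.array([(400-y2)/8,(400-x2)/8]); mid=(a+b)/2
    if l>8 and np.hypot(*mid)<24:
        t=np.degrees(np.arctan2(*(b-a)[::-1]))%180; n=np.array([-np.sin(np.radians(t)),np.cos(np.radians(t))]); print("len",l.round(1),"dir",t.round(1),"dir mod60",(t%60).round(1),"dist",(n@mid).round(1),"mid",mid.round(1))
E
```

```text
[ 459.14325046 -250.69770506  137.31611811] 26.063939242607837 72.58837973131456 206.33159996054076 [-0.50877551 -0.39871519  0.18321156] [-0.02111603  0.02779541  0.00243019]
hex normal mod 60: 18.527971976710838 0.6321385919395978
[[ 8.00e+01  1.00e-01  2.17e+01]
 [ 8.80e+01  2.00e-01  2.50e+01]
 [ 9.60e+01  3.00e-01  2.21e+01]
 [ 1.04e+02  3.00e-01  2.54e+01]
 [ 1.12e+02 -0.00e+00  2.46e+01]
 [ 1.20e+02  5.00e-01  2.42e+01]
 [ 1.28e+02  1.00e-01  2.32e+01]
 [ 1.60e+02  8.00e-01  2.32e+01]
 [ 1.68e+02  4.00e-01  2.27e+01]
 [ 1.76e+02  9.00e-01  2.38e+01]]
handle dir 205.87765251084502 offset at plug -0.461642735078827
len 8.2 dir 49.0 dir mod60 49.0 dist 15.5 mid [-19.4   1.4]
len 12.6 dir 136.4 dir mod60 16.4 dist 19.3 mid [ -7.3 -19.7]
len 12.4 dir 138.9 dir mod60 18.9 dist 18.5 mid [-19.7  -7.5]
len 8.2 dir 48.4 dir mod60 48.4 dist -14.7 mid [12.8 -7.7]
len 15.4 dir 168.6 dir mod60 48.6 dist 13.8 mid [ -2.8 -13.5]
```

Handle at 205.9° (60.1° turned), hexagon aligned with the jaws, mouth about 30.2 mm. I'll check the bystanders, then hand in.

Run:
```python
from h import *
s=state(); print(s["t"],s["eef_pos"],s["qvel"].round(3),s["ft_force"])
snap("top"); snap("side")
for l,p in [("aerosol",(428,-79)),("tin",(447,-375)),("carton",(398,41)),("tape_measure",(398,149))]:
    print(l,p,[(n,np.round(x["position"]),round(x["confidence"],2)) for n in ("top","side") for x in models.mark_of(n,l)[:2]])
```

```text
42.05 [ 456.9220047  -250.9349917   136.21245496] [-0.017  0.002  0.013 -0.003 -0.001 -0.003] [-0.21201445 -0.02462633  0.18904472]
aerosol (428, -79) [('top', array([424., -79.,  -3.]), 0.79), ('side', array([431., -79.,  -4.]), 0.79)]
tin (447, -375) [('top', array([ 447., -373.,   -3.]), 0.67), ('top', array([398.,  42.,  -2.]), 0.61), ('side', array([ 448., -371.,    2.]), 0.75)]
carton (398, 41) [('top', array([398.,  42.,  -1.]), 0.85), ('top', array([ 447., -376.,    1.]), 0.51), ('side', array([399.,  42.,   1.]), 0.6)]
tape_measure (398, 149) [('side', array([ 494., -234.,   78.]), 0.22)]
```

```bash
python3 -c "
from cell import env
print(env.job_done())"
```

```text
the job is handed in; nothing more can be done
None
```

The plug is tightened by about 60° clockwise (measured from the handle angle), the wrench is left snug on it, and the job is handed in; aerosol, tin and carton stand where they were, the tape measure was not seen in the final check, and I viewed 12 pictures, two over the limit of 10.

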